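# Pack out the clamp bolt on a carving board

## Robot

A 6-joint arm with a two-finger parallel gripper is mounted at the origin on the work surface. World frame = base frame: x ahead of the robot, y to its left, z up, the work surface at z = 0. Lengths are in m, angles in rad, forces in N, time in s.
With the tool pointing down it reaches from about 0.325 to 0.9 m from the base axis. Payload 3.5 kg.
Tool frame: the origin (TCP) lies midway between the tips of the shut fingers; the grasp point (between the pads) lies 19 mm behind it; z points along the fingers, y is the direction in which the jaws open and shut (so a half turn about z gives the same grasp; the last joint's range is limited). The gripper opens to 85 mm and grips with 20 to 120 N. Pads are 22 mm wide; open, the fingers measure 114 mm over their backs; the gripper's body (76 mm by 85 mm) begins 54 mm behind the grasp point. The pads swing forward as they close: fully open they stand 13 mm farther back than shut.
Start: joints at [0.997, 0.276, -0.026, 1.268, 0, 1.467], TCP at [0.284, 0.557, 0.231] pointing down, gripper open.
Joint ranges: [-3.12, 3.12], [-0.85, 1.88], [-1.08, 1.24], [-1.95, 2.15], [-1.57, 1.53], [-3.14, 3.14]. Speed limits (rad/s): [2.57, 2.57, 3.14, 3.14, 3.14, 3.14].

## Interface

Orientations are given as a unit quaternion [x, y, z, w].
In Python, from workcell import bot gives the robot as it stands. The module is installed in compiled form; this text tells all that it offers.
- The arm moves only by the tool apply_moves, never from a script. Its argument "plan" is one flat list of numbers, 7 for each row, row after row: the shift along the world's x, y, z in units of 50 mm (1.0 is 50 mm), then the turn, a rotation vector about the world's x, y, z in units of 6 degrees (1.0 is 6 degrees), then the closure, from 0 (fully open) to 1 (shut). In form: [x, y, z, rx, ry, rz, grip, x, y, z, rx, ry, rz, grip, ...]. A call has 1 to 5 rows; each row shifts and turns the commanded pose from where the row before left it; what a row does not reach is not made up. A row lasts 1/10 s, in which the tool goes at most 50 mm and 8.59 degrees, less where a joint would pass 70% of its speed; a pose out of reach is approached as far as the arm can. A call is refused whole if a number of a shift passes 1 or a number of a turn 1, either way. A call with a gripper value outside its range is refused whole. The fingers move at their own pace and stop on an object; "force" is the grip in N (left out, the last holds). Time passes only in rows, so rows that do not move let the fingers close. It gives the time, the measured TCP pose, the force and the opening at its end, in the units of the state.
- bot.get_state(): the state, without advancing time (a new reading comes with each control period).
- bot.capture(name): name is "scene" or "side" or "wrist"; returns a dict with "img" (420x560x3 uint8, red, green, blue), "range_z" (420x560 float32, m along the optical axis (not along the pixel's ray), 0 where there is no reading), "mtx" (3x3 intrinsics, pixels), "R" (3x3) and "t" (3): a world point X has camera coordinates R X + t. Camera axes: x right, y down, z forward; pixel columns grow to the right and rows downward; lengths in m; the calibration is good to about 2 mm. A picture is of the moment at which its call begins.
- bot.finish_job(): hands the job in, once; it reports no verdict.
Trained networks look in a picture, given as the dict that the camera call returned (one of the last four; its "shot" number tells which), for a name from the list of things; names that differ only in an ending like _2 or _b are one class to them, and where a whole thing is asked for, a point or a joint stands for the part that bears it (a point fixed in the world has none). Each returns a list of dicts, best first, with "conf" (0 to 1); they miss things now and then, are a little off and sometimes report something else, mostly with a low value. They report only what shows in the picture. A call takes as long as a camera call. They do not tell look-alikes from the thing itself.
- bot.regions_of(picture, name): "pixels" (420x560 bool, what is visible of it) and "bbox" ([centre column, centre row, width, height] in pixels, round what is visible of it).
The state is a dict: "t": time; "qpos": joint angles; "dq": joint speeds; "tau": joint torques, N m; "position": TCP position; "ee_rot": TCP orientation; "ft_force": force on the tool from outside, world axes, zero at the start; "ft_torque": the same for the moment, N m; "gripper_width": finger opening in m.
Only numpy, scipy, OpenCV 4.12 (cv2) and the standard library are available. Lean on these libraries where they do the work, as an engineer would, in place of code of your own. Each camera call takes 0.05 s, during which the arm holds its last target.

## Task

Pack out the clamp bolt that stands in the carving board. First use the pull hook to draw the steel washer from the back of the bench to the near side of the dark strip in the bench top (do not touch the washer with the gripper while it is beyond the strip); then thread onto the bolt all the wooden spacer rings that are there, then the washer, and last the brass bushing with its flange down, each all the way down. Leave the hook lying on its cork mat and do not disturb the other tools on the bench.

Things in the scene. Friction and masses are not known exactly. Their poses are not given: they have to be found in the camera images.
- board: carving board fixed to the bench: dark reddish wood, 240 mm (its x) by 110 mm (y) by 35 mm thick, with a leaf relief on its far part; origin at the centre of its underside. An upright steel bolt, 18 mm in diameter, stands in it 50 mm from the board's centre towards the robot (board's -x)
- bolt_seat (a point): point on the bolt's axis at the board's top face (35 mm above the bench); z up
- bolt_tip (a point): top of the bolt, 100 mm above bolt_seat; the last 7 mm taper to 10 mm diameter
- spacerA: plain pale wooden spacer ring, 60 mm outside diameter, 24 mm hole, 14 mm thick, 30 g, lying flat; origin at the centre of its underside, z along the hole. Two to four of these identical rings are present (None when absent)
- spacerB: plain pale wooden spacer ring, 60 mm outside diameter, 24 mm hole, 14 mm thick, 30 g, lying flat; origin at the centre of its underside, z along the hole. Two to four of these identical rings are present (None when absent)
- spacerC: plain pale wooden spacer ring, 60 mm outside diameter, 24 mm hole, 14 mm thick, 30 g, lying flat; origin at the centre of its underside, z along the hole. Two to four of these identical rings are present (None when absent)
- spacerD: plain pale wooden spacer ring, 60 mm outside diameter, 24 mm hole, 14 mm thick, 30 g, lying flat; origin at the centre of its underside, z along the hole. Two to four of these identical rings are present (None when absent)
- washer: thick steel washer, 60 mm outside diameter, 24 mm hole, 9 mm thick, 120 g, lying flat at the back of the bench beyond the dark strip; origin at the centre of its underside, z along the hole
- bushing: flanged brass bushing standing on its flange: flange 60 mm in diameter and 8 mm thick, above it a sleeve of 40 mm diameter up to 30 mm total height, 24 mm hole right through, 150 g; origin at the centre of the flange's underside, z up through the sleeve
- hook: pull hook, about 340 mm long, 200 g, on the cork mat: wooden handle (x = -60 to +80 mm, 24 mm wide, 28 mm high), 10 mm steel shaft whose underside is 14 mm above the tool's underside (clears the flat washer), and at the end an upright V-shaped steel blade (see hook_head). It lies flat on handle and blade. Origin: underside of the handle at the place to grip; x towards the blade, z up
- hook_grip (a point): middle height of the handle at the place to grip, 14 mm above the hook's origin
- hook_head (a point): inside of the V's point, 272 mm ahead of the hook's origin, 13 mm above its underside. The blade is 26 mm high and 6 mm thick, down to the tool's underside; its point ends at x = 277 mm; its two arms run back 60 degrees either side of the shaft (spread 97 mm), open to the handle. A washer pulled by it centres itself under the shaft, its centre about 39 mm nearer the handle than the point
- mat: cork mat fixed on the bench, 400 mm (its x) by 130 mm (y) by 4 mm thick, home of the hook; origin at the centre of its underside
- strip_line (a point): a point on the middle line of the dark wooden strip, 15 mm wide, let flush into the bench top and running straight across it along y at x = 700 mm; near side means smaller x
- mallet: carver's mallet lying on the bench, 260 mm long, 72 mm high; origin under its handle, x along it from -60 mm (handle end) to +200 mm (end of the 72 mm thick head); not to be disturbed
- gouge1: carving gouge with pale handle, about 260 mm long, 25 mm high; origin under the front end of the handle, x towards the blade, from -118 mm to about +150 mm; not to be disturbed
- gouge2: like gouge1, about 240 mm long, to x = +130 mm; not to be disturbed
- pencil: flat red carpenter's pencil, 175 by 15 by 10 mm; origin at the centre of its underside, x along it; not to be disturbed
There are look-alikes about, which are no part of the job. Of the things that look like the bushing, the smaller one is meant. What is shaped like the spacerA but blue is not meant.

How it is judged:
By the outcome, as a careful person would: the job done as asked, in the order asked, and still so for the second after the job is handed in, with the robot touching nothing.
Of spacerA, spacerB, spacerC, spacerD only 2 to 4 are there at a start; the rules pass over those that are not, and their reading is None.
At some moment in a run one of spacerA, spacerB, spacerC, spacerD, bushing may be knocked a few centimetres aside while the robot is not near it.
Once in a run the grip may slacken for a moment while it holds something.
It also fails if it takes over 210 s, if anything falls off the work surface, if the arm or the gripper's body presses on something with over 40 N, if the wrist force passes 120 N, or if a joint passes its speed limit or range.

## Working session

There is one attempt and no reset: what is moved stays moved. The work goes in short steps, Python scripts to look and compute and a tool call to move; the robot and the scene stay as the last step left them, time stands still between calls to the robot, and variables do not carry over. Pictures are saved under pics/ and viewed, and the job is handed in when it is done.

Besides the shell and the picture viewer there is one more tool, called after "Call:" in YAML: its name, and indented under it one key for each argument. apply_moves: Moves the arm, as the interface text tells. Its arguments: {"type":"object","properties":{"plan":{"type":"array"},"force":{"type":"number"}},"required":["plan"]}

```bash
mkdir -p pics; ls
cat > h.py <<'E'
import numpy as np, cv2
from workcell import bot
def save(img,name): cv2.imwrite('pics/'+name+'.png',cv2.cvtColor(img,cv2.COLOR_RGB2BGR))
def cloud(c):
    z=c['range_z'];v,u=np.mgrid[:z.shape[0],:z.shape[1]]
    K=c['mtx'];P=np.stack([(u-K[0,2])/K[0,0]*z,(v-K[1,2])/K[1,1]*z,z],-1)
    W=(P-c['t'])@c['R']; W[z<=0]=np.nan
    return W
def pix(c,X):
    p=c['R']@np.array(X)+c['t'];p=c['mtx']@p;return p[:2]/p[2]
E
python3 - <<'E'
from h import *
s=bot.get_state();print({k:np.round(v,3) for k,v in s.items()})
for n in ['scene','side','wrist']:
    c=bot.capture(n);save(c['img'],n+'0');np.savez('c_'+n,**{k:c[k] for k in ['img','range_z','mtx','R','t']})
    print(n,np.round(c['mtx'],1).tolist(),np.round(-c['R'].T@c['t'],3),np.round(c['R'],2).tolist())
E
```

```text
pics
{'t': np.float64(0.0), 'qpos': array([ 0.997,  0.277, -0.028,  1.268, -0.   ,  1.467]), 'dq': array([ 0.   , -0.   , -0.001,  0.   ,  0.002,  0.   ]), 'tau': array([-0.0000e+00, -4.4551e+01,  2.9520e+01,  1.6000e-02,  0.0000e+00,
        0.0000e+00]), 'position': array([0.283, 0.556, 0.23 ]), 'ee_rot': array([ 0.233,  0.972, -0.001, -0.   ]), 'ft_force': array([ 0.572, -0.03 ,  0.179]), 'ft_torque': array([ 0.033, -0.031,  0.019]), 'gripper_width': np.float64(0.085)}
scene [[450.2, 0.0, 278.1], [0.0, 450.2, 208.8], [0.0, 0.0, 1.0]] [1.25  0.825 1.095] [[-0.79, 0.61, 0.0], [0.39, 0.52, -0.76], [-0.47, -0.6, -0.65]]
side [[483.6, 0.0, 283.4], [0.0, 483.6, 216.4], [0.0, 0.0, 1.0]] [ 0.409 -0.964  1.01 ] [[0.99, -0.17, -0.01], [-0.12, -0.71, -0.7], [0.11, 0.69, -0.72]]
wrist [[310.5, 0.0, 279.3], [0.0, 310.5, 208.5], [0.0, 0.0, 1.0]] [0.209 0.596 0.373] [[0.45, 0.89, -0.0], [0.84, -0.43, 0.33], [0.29, -0.15, -0.95]]
```

View pics/scene0.png

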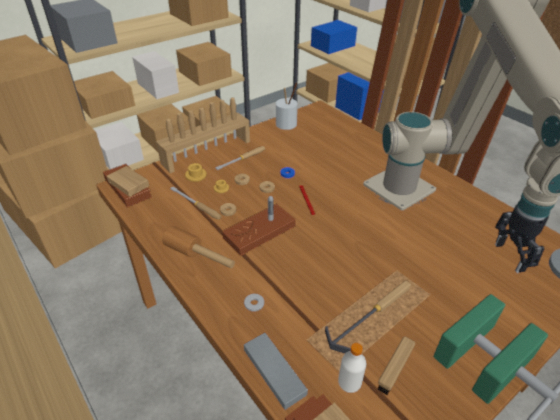

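View pics/side0.png

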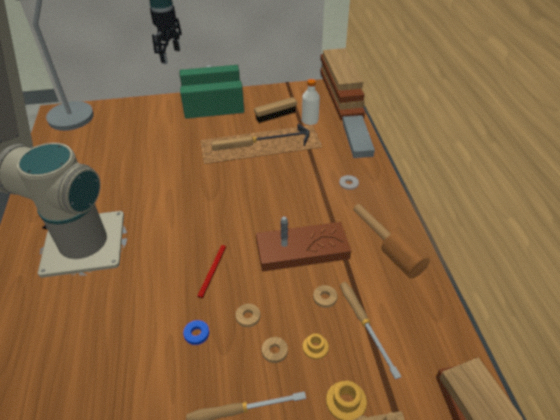

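View pics/wrist0.png

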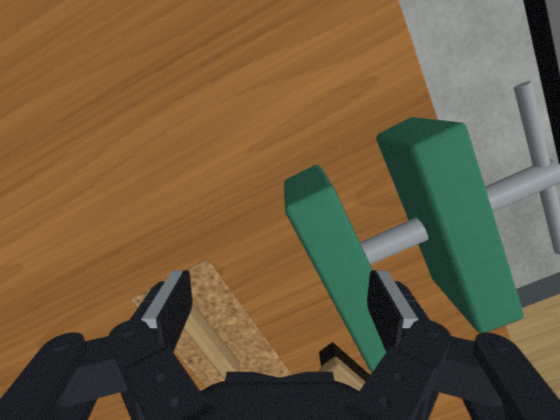

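Run:
```python
from h import *
for n in ['scene','side']:
    c=bot.capture(n);W=cloud(c)
    for nm in ['spacerA','washer','bushing','hook','hook_head','mat','board','mallet','gouge1','pencil']:
        for r in bot.regions_of(c,nm):
            m=r['pixels'];P=W[m];P=P[~np.isnan(P[:,0])]
            print(n,nm,round(r['conf'],2),np.round(r['bbox']),m.sum(),np.round(np.median(P,0),3),'lo',np.round(np.percentile(P,2,0),3),'hi',np.round(np.percentile(P,98,0),3))
```

```text
scene spacerA 0.53 [268. 185.  11.  10.] 152 [ 0.424 -0.309  0.013] lo [ 0.395 -0.34  -0.   ] hi [ 0.453 -0.285  0.018]
scene washer 0.53 [256. 302.  17.  17.] 246 [0.787 0.115 0.008] lo [ 0.76   0.086 -0.   ] hi [0.814 0.142 0.013]
scene bushing 0.69 [196. 174.  26.  23.] 307 [ 0.607 -0.542  0.019] lo [ 0.561 -0.624  0.001] hi [ 0.643 -0.517  0.048]
scene bushing 0.55 [221. 190.  14.  13.] 120 [ 0.574 -0.409  0.015] lo [ 0.549 -0.436  0.002] hi [ 0.593 -0.393  0.033]
scene hook 0.91 [368. 315.  82.  72.] 759 [0.514 0.365 0.028] lo [0.384 0.335 0.004] hi [0.711 0.404 0.035]
scene hook_head 0.92 [368. 316.  82.  74.] 700 [0.518 0.365 0.028] lo [0.387 0.337 0.008] hi [0.711 0.403 0.035]
scene mat 0.91 [370. 319. 117. 101.] 3909 [0.556 0.368 0.004] lo [ 0.353  0.297 -0.001] hi [0.737 0.423 0.009]
scene mat 0.52 [368. 318.  89.  70.] 766 [0.521 0.365 0.028] lo [0.386 0.334 0.004] hi [0.711 0.404 0.035]
scene board 0.73 [309. 198.  18.  25.] 136 [ 0.349 -0.159  0.009] lo [ 0.315 -0.229 -0.002] hi [ 0.383 -0.083  0.016]
scene board 0.65 [257. 224.  77.  60.] 2065 [ 0.6   -0.116  0.034] lo 
[... 2118 characters left out ...]
 0.105]
side board 0.45 [348. 183.  21.   8.] 214 [0.786 0.11  0.006] lo [ 0.76   0.084 -0.004] hi [0.813 0.139 0.011]
side mallet 0.74 [391. 244.  80.  74.] 1757 [ 0.829 -0.217  0.049] lo [ 0.771 -0.278 -0.001] hi [ 0.888 -0.04   0.072]
side gouge1 0.75 [246. 406. 121.  27.] 973 [ 0.363 -0.539  0.019] lo [ 0.277 -0.551 -0.001] hi [ 0.514 -0.526  0.025]
side gouge1 0.63 [370. 330.  67.  94.] 668 [ 0.691 -0.367  0.017] lo [ 0.666 -0.526  0.005] hi [ 0.727 -0.277  0.025]
side gouge1 0.59 [261. 137. 100.  25.] 697 [0.498 0.353 0.023] lo [0.383 0.325 0.001] hi [0.709 0.405 0.033]
side pencil 0.89 [212. 272.  27.  51.] 347 [ 0.346 -0.167  0.008] lo [ 0.31  -0.239  0.001] hi [ 0.384 -0.085  0.012]
```

Side view: wooden rings at (248,316), (325,296) and (274,349), with the blue look-alike at (196,333). The smaller bushing is at (315,347) and the larger one at (346,400). The washer is at (348,182), the hook at (260,136) and the bolt at (284,230). Next I'll check the rings and bushing in an enlarged crop and measure positions.

```bash
cat >> h.py <<'E'
from scipy.optimize import least_squares
def circ_center(P,R):
    # centre of min-residual: outer hull points lie at R (robust)
    h=cv2.convexHull(P[:,:2].astype(np.float32)).reshape(-1,2)
    r=least_squares(lambda c:np.linalg.norm(h-c,axis=1)-R,P[:,:2].mean(0),loss='soft_l1',f_scale=.001)
    return r.x, np.abs(r.fun).mean()
def fitring(W,g,zlo,zhi,R,rad=.045):
    m=(np.hypot(W[...,0]-g[0],W[...,1]-g[1])<rad)&(W[...,2]>zlo)&(W[...,2]<zhi)
    P=W[m]
    # range of x,y mid via percentile + mean + hull
    return len(P),np.round(P.mean(0),4),np.round((np.percentile(P,1,0)+np.percentile(P,99,0))/2,4)[:2],np.round(circ_center(P,R)[0],4)
E
python3 - <<'E'
from h import *
cs=np.load('c_side.npz');cc=np.load('c_scene.npz')
cr=cs['img'][280:420,170:380];save(cv2.resize(cr,None,fx=3.6,fy=3.6,interpolation=cv2.INTER_CUBIC),'crop0')
G={'A':((.424,-.313),.009,.025,.03),'B':((.62,-.289),.009,.025,.03),'C':((.475,-.39),.009,.025,.03),'w':((.788,.113),.005,.02,.03),'bfl':((.568,-.42),.004,.013,.03),'bsl':((.568,-.42),.022,.045,.02),'big':((.605,-.555),.03,.06,.02),'bolt':((.543,-.125),.075,.15,.009)}
for n,c in [('scene',cc),('side',cs)]:
    W=cloud(c)
    if n=='side':print(W[349,274],W[349,284],W[220,284])
    for k,(g,a,b,R) in G.items(): print(n,k,*fitring(W,g,a,b,R))
    # hook: above mat
    m=(W[...,0]>.36)&(W[...,0]<.74)&(W[...,1]>.29)&(W[...,1]<.43)&(W[...,2]>.015)&(W[...,2]<.05)
    P=W[m]
    for x in np.arange(.37,.73,.02):
        q=P[abs(P[:,0]-x)<.01]
        if len(q):print(n,round(x,2),len(q),np.round(np.median(q[:,1:],0),4),np.round([q[:,1].min(),q[:,1].max(),q[:,2].max()],3))
    print('x ext',np.percentile(P[:,0],[0,.5,99.5,100]))
    m=(W[...,0]>.45)&(W[...,0]<.75)&(W[...,1]>-.2)&(W[...,1]<-.05)&(abs(W[...,2]-.035)<.004)
    print(cv2.minAreaRect(W[m][:,:2].astype(np.float32)*1000))
E
```

```text
scene A 111 [ 0.4235 -0.3108  0.014 ] [ 0.4223 -0.3112] [ 0.4216 -0.3113]
scene B 130 [ 0.6197 -0.2879  0.014 ] [ 0.6202 -0.29  ] [ 0.6187 -0.2891]
scene C 90 [ 0.4739 -0.4079  0.0143] [ 0.4741 -0.4079] [ 0.4733 -0.4069]
scene w 219 [0.7881 0.1152 0.0087] [0.7874 0.1147] [0.7864 0.1157]
scene bfl 73 [ 0.5737 -0.4126  0.0076] [ 0.5678 -0.4163] [ 0.57   -0.4158]
scene bsl 53 [ 0.5675 -0.419   0.0284] [ 0.567  -0.4207] [ 0.5665 -0.4208]
scene big 106 [ 0.6052 -0.5532  0.0402] [ 0.6042 -0.5551] [ 0.6071 -0.5568]
scene bolt 88 [ 0.5458 -0.1239  0.1072] [ 0.5445 -0.1252] [ 0.5443 -0.1261]
scene 0.37 5 [0.3578 0.0293] [0.347 0.363 0.031]
scene 0.39 46 [0.3592 0.0308] [0.345 0.368 0.036]
scene 0.41 43 [0.3605 0.0305] [0.344 0.369 0.035]
scene 0.43 51 [0.361  0.0296] [0.345 0.37  0.038]
scene 0.45 52 [0.3611 0.0299] [0.347 0.371 0.036]
scene 0.47 48 [0.3631 0.0291] [0.348 0.372 0.035]
scene 0.49 55 [0.3623 0.0307] [0.348 0.372 0.037]
scene 0.51 51 [0.3639 0.0296] [0.349 0.373 0.036]
scene 0.53 39 [0.3638 0.0268] [0.35  0.371 0.035]
scene 0.55 21 [0.3636 0.0269] [0.358 0.368 0.031]
scene 0.57 
[... 1579 characters left out ...]
.034]
side 0.51 40 [0.3515 0.0258] [0.345 0.368 0.034]
side 0.53 23 [0.3552 0.0261] [0.346 0.364 0.032]
side 0.55 18 [0.3591 0.026 ] [0.354 0.364 0.029]
side 0.57 18 [0.3593 0.0231] [0.356 0.368 0.031]
side 0.59 17 [0.3618 0.0232] [0.356 0.367 0.028]
side 0.61 15 [0.3605 0.0239] [0.353 0.367 0.03 ]
side 0.63 16 [0.3626 0.0241] [0.357 0.367 0.03 ]
side 0.65 18 [0.363  0.0229] [0.357 0.371 0.029]
side 0.67 17 [0.3638 0.0241] [0.357 0.373 0.03 ]
side 0.69 66 [0.369  0.0234] [0.317 0.419 0.032]
side 0.71 36 [0.3647 0.0255] [0.337 0.394 0.033]
x ext [0.37864717 0.3795592  0.71326514 0.71390798]
((593.7289428710938, -129.33924865722656), (239.7440185546875, 114.61931610107422), 0.6378800868988037)
```

View pics/crop0.png

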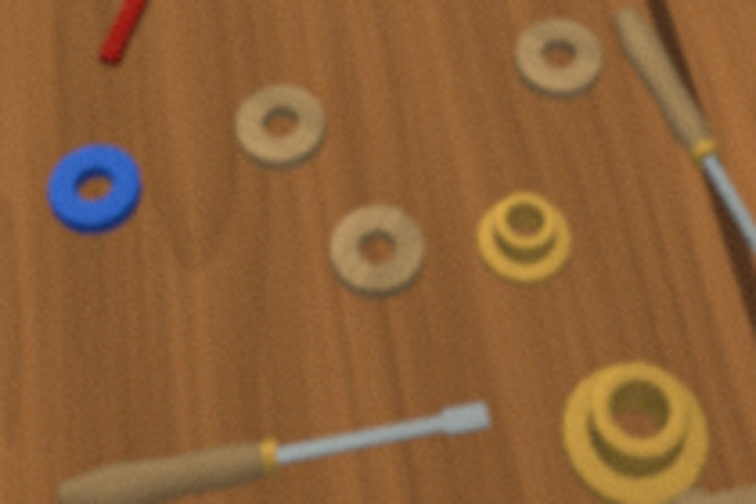

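The crop shows three pale wooden rings, one blue ring (excluded), and two brass bushings. The upper-left bushing has a flange of about 60 mm, so it's the smaller one and the one meant. I'll start with the hook.

Call:
apply_moves:
  plan: [0.6,-0.8,0,0,0,0.97,0,0.6,-0.8,0,0,0,0.97,0,0.6,-0.8,0,0,0,0.97,0,0.6,-0.8,0,0,0,0.97,0,0.65,-0.8,0,0,0,0.97,0]
  force: 100

```text
t: 1.75
position: [0.4358, 0.3566, 0.2316]
ee_rot: [-0.021, 1.0, 0.0, 0.0]
ft_force: [-0.2, 0.9, 0.0]
gripper_width: 0.0852
```

Run:
```python
from h import *
c=bot.capture('wrist');s=bot.get_state();print({k:np.round(s[k],4) for k in ['t','qpos','position','ee_rot','ft_force']})
save(c['img'],'wrist1')
W=cloud(c)
m=(W[...,0]>.36)&(W[...,0]<.74)&(W[...,1]>.29)&(W[...,1]<.43)&(W[...,2]>.015)&(W[...,2]<.05)
P=W[m]
for x in np.arange(.37,.73,.02):
    q=P[abs(P[:,0]-x)<.01]
    if len(q):print(round(x,2),len(q),np.round(np.median(q[:,1:],0),4),np.round([q[:,1].min(),q[:,1].max(),q[:,2].max()],3))
print('x ext',np.percentile(P[:,0],[0,.5,99.5,100]))
```

```text
{'t': np.float64(1.8), 'qpos': array([ 0.5615,  0.1672, -0.1631,  1.2391, -0.0064,  0.5229]), 'position': array([0.4407, 0.3512, 0.2316]), 'ee_rot': array([-0.0193,  0.9998, -0.0024,  0.0022]), 'ft_force': array([ 2.8718, -3.2305,  0.194 ])}
0.37 62 [0.3569 0.0277] [0.347 0.367 0.031]
0.39 400 [0.3575 0.0312] [0.346 0.369 0.034]
0.41 376 [0.3583 0.0314] [0.347 0.37  0.034]
0.43 368 [0.3593 0.0313] [0.347 0.371 0.034]
0.45 349 [0.3599 0.0313] [0.348 0.372 0.034]
0.47 342 [0.3607 0.0314] [0.349 0.373 0.034]
0.49 304 [0.362  0.0314] [0.351 0.374 0.033]
0.51 256 [0.3627 0.0311] [0.351 0.374 0.033]
0.53 150 [0.3636 0.0291] [0.354 0.373 0.034]
0.55 92 [0.3643 0.0272] [0.36  0.369 0.03 ]
0.57 98 [0.3653 0.0273] [0.361 0.37  0.029]
0.59 90 [0.3661 0.0271] [0.362 0.371 0.03 ]
0.61 89 [0.367  0.0273] [0.363 0.371 0.03 ]
0.63 88 [0.3678 0.0273] [0.363 0.372 0.029]
0.65 81 [0.3687 0.027 ] [0.364 0.373 0.029]
0.67 83 [0.3698 0.0273] [0.365 0.416 0.03 ]
0.69 621 [0.372  0.0262] [0.321 0.42  0.032]
0.71 260 [0.3698 0.0284] [0.346 0.394 0.032]
x ext [0.37704155 0.37787349 0.70973259 0.71363313]
```

View pics/wrist1.png

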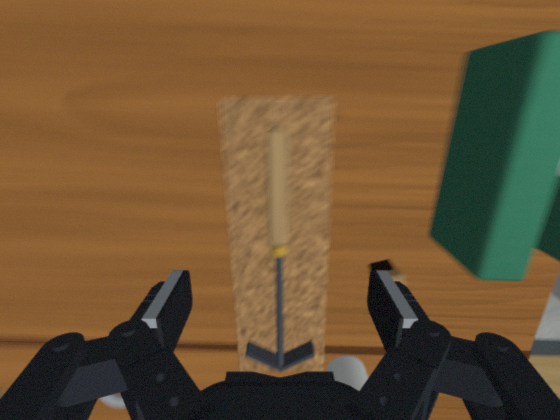

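Wrist view: the hook lies at columns 270–290, with the handle at rows 130–250 and the blade at about (280,355), centred between the fingers. Descending to it.

Call:
apply_moves:
  plan: [0,0.03,-0.9,0,0,0,0,0,0,-0.9,0,0,0,0,0,0,-0.9,0,0,0,0,0,0,-0.8,0,0,0.0,0,0,0,0,0,0,0,0]

```text
t: 2.3
position: [0.43, 0.3565, 0.0506]
ee_rot: [-0.018, 1.0, -0.003, -0.005]
ft_force: [-1.0, -0.6, -0.0]
gripper_width: 0.0849
```

Call:
apply_moves:
  plan: [0,0,0,0,0,0,0,0,0,0,0,0,0,0,0,0,0,0,0,0,0]

```text
t: 2.6
position: [0.4372, 0.3613, 0.0593]
ee_rot: [-0.019, 1.0, 0.001, 0.002]
ft_force: [-0.0, 0.0, -0.9]
gripper_width: 0.0851
```

Call:
apply_moves:
  plan: [0,-0.03,-0.5,0,0,0,0,0,0,-0.45,0,0,0,0,0,0,0,0,0,0,0.5,0,0,0,0,0,0,1,0,0,0,0,0,0,1]
  force: 100

```text
t: 3.1
position: [0.4365, 0.3592, 0.0108]
ee_rot: [-0.019, 1.0, 0.001, 0.001]
ft_force: [0.1, -0.5, 0.1]
gripper_width: 0.0434
```

Call:
apply_moves:
  plan: [0,0,0,0,0,0,1,0,0,0,0,0,0,1,0,0,0,0,0,0,1,0,0,0,0,0,0,1]

```text
t: 3.5
position: [0.4365, 0.3592, 0.0107]
ee_rot: [-0.019, 1.0, 0.001, 0.001]
ft_force: [-0.3, -0.5, 6.6]
gripper_width: 0.0218
```

Call:
apply_moves:
  plan: [0,0,0.3,0,0,0,1,0,0,0.4,0,0,0,1,0,0,0.4,0,0,0,1,0,0,0.3,0,0,0,1,0,0,0,0,0,0,1]

```text
t: 4.0
position: [0.4367, 0.3594, 0.0813]
ee_rot: [-0.019, 1.0, 0.001, 0.002]
ft_force: [-0.9, 0.8, -2.0]
gripper_width: 0.0216
```

```bash
cat >> h.py <<'E'
def hookline(W,y0,y1,zlo=.02,zhi=.2,x0=.3,x1=.9):
    m=(W[...,0]>x0)&(W[...,0]<x1)&(W[...,1]>y0)&(W[...,1]<y1)&(W[...,2]>zlo)&(W[...,2]<zhi)
    P=W[m]
    for x in np.arange(x0,x1,.03):
        q=P[abs(P[:,0]-x)<.015]
        if len(q)>5:print(round(x,2),len(q),np.round(np.median(q,0),4),np.round([q[:,1].min(),q[:,1].max(),np.percentile(q[:,2],95)],3))
    print('xmax',P[:,0].max())
E
python3 - <<'E'
from h import *
for n in ['wrist','side']:
    c=bot.capture(n);save(c['img'],n+'2');print(n);hookline(cloud(c),.3,.43,.04,.12,.47,.75)
s=bot.get_state();print(s['position'],s['ft_force'],s['ft_torque'])
E
```

```text
wrist
0.47 1033 [0.4771 0.3618 0.102 ] [0.35  0.374 0.103]
0.5 26 [0.4857 0.3601 0.0989] [0.35  0.374 0.102]
xmax 0.48916545917325044
side
0.47 45 [0.4773 0.3492 0.0933] [0.341 0.366 0.102]
0.5 91 [0.4997 0.3503 0.0936] [0.34  0.373 0.101]
0.53 45 [0.5264 0.3547 0.0934] [0.347 0.367 0.099]
0.56 28 [0.56   0.3588 0.093 ] [0.352 0.367 0.096]
0.59 27 [0.5901 0.3606 0.0922] [0.355 0.368 0.096]
0.62 28 [0.6205 0.3616 0.0926] [0.355 0.369 0.096]
0.65 28 [0.6503 0.3635 0.0917] [0.356 0.369 0.097]
0.68 90 [0.6872 0.3666 0.0903] [0.317 0.417 0.097]
0.71 62 [0.7022 0.3633 0.0927] [0.333 0.4   0.1  ]
xmax 0.7139490101287668
[0.43492606 0.35814245 0.07875648] [-0.55566923 -0.21950932 -2.70132491] [0.03095661 0.11369269 0.04036327]
```

View pics/side2.png

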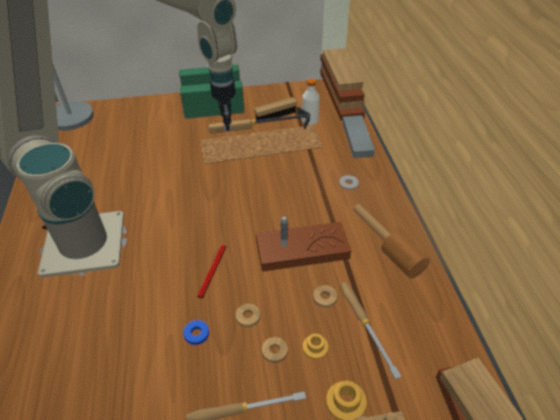

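Run:
```python
from h import *
for n in ['scene','side']:
    W=cloud(np.load(f'c_{n}.npz'))
    m=(W[...,0]>.66)&(W[...,0]<1)&(W[...,1]>.15)&(W[...,1]<.6)&(W[...,2]>.015)&(W[...,2]<.4)
    P=W[m]
    for x in np.arange(.66,.98,.04):
        for y in np.arange(.15,.6,.05):
            q=P[(P[:,0]>=x)&(P[:,0]<x+.04)&(P[:,1]>=y)&(P[:,1]<y+.05)]
            if len(q)>5: print(n,round(x,2),round(y,2),len(q),q[:,2].max().round(3))
```

```text
scene 0.66 0.3 31 0.034
scene 0.66 0.35 77 0.033
scene 0.66 0.4 27 0.034
scene 0.66 0.5 227 0.053
scene 0.66 0.55 40 0.052
scene 0.7 0.3 6 0.033
scene 0.7 0.35 70 0.034
scene 0.7 0.45 204 0.164
scene 0.74 0.4 21 0.113
scene 0.74 0.45 697 0.162
scene 0.82 0.2 57 0.033
scene 0.82 0.25 147 0.035
scene 0.82 0.3 131 0.035
scene 0.82 0.35 122 0.035
scene 0.82 0.4 83 0.034
scene 0.82 0.45 87 0.084
scene 0.82 0.5 102 0.11
scene 0.82 0.55 35 0.11
scene 0.86 0.2 103 0.035
scene 0.86 0.25 247 0.036
scene 0.86 0.3 277 0.036
scene 0.86 0.35 288 0.035
scene 0.86 0.4 219 0.037
scene 0.86 0.45 226 0.084
scene 0.86 0.5 274 0.11
scene 0.86 0.55 11 0.109
scene 0.9 0.2 18 0.032
scene 0.9 0.25 65 0.035
scene 0.9 0.3 89 0.034
scene 0.9 0.35 127 0.035
scene 0.9 0.4 106 0.035
scene 0.9 0.45 192 0.083
scene 0.9 0.5 34 0.109
side 0.66 0.3 20 0.03
side 0.66 0.35 48 0.032
side 0.66 0.4 15 0.031
side 0.66 0.5 118 0.054
side 0.7 0.35 31 0.032
side 0.7 0.4 154 0.126
side 0.7 0.45 197 0.16
side 0.74 0.4 124 0.117
side 0.74 0.45 94 0.16
side 0.82 0.2 54 0.033
side 0.82 0.25 71 0.033
side 0.82 0.3 69 0.035
side 0.82 0.35 45 0.032
side 0.82 0.4 28 0.03
side 0.82 0.45 104 0.084
side 0.82 0.5 115 0.108
side 0.82 0.55 107 0.107
side 0.86 0.2 87 0.032
side 0.86 0.25 113 0.035
side 0.86 0.3 99 0.033
side 0.86 0.35 98 0.035
side 0.86 0.4 67 0.032
side 0.86 0.45 234 0.085
side 0.86 0.5 155 0.112
side 0.86 0.55 75 0.11
side 0.9 0.2 11 0.031
side 0.9 0.25 16 0.03
side 0.9 0.3 25 0.032
side 0.9 0.35 30 0.034
side 0.9 0.4 36 0.031
side 0.9 0.45 218 0.081
side 0.9 0.5 148 0.11
side 0.9 0.55 77 0.109
```

Call:
apply_moves:
  plan: [0,-0.4,0,0,0,-0.1,1,0.1,-0.6,0,0,0,-0.1,1,0.3,-0.6,0,0,0,-0.1,1,0.4,-0.6,0,0,0,-0.1,1,0.4,-0.6,0,0,0,0,1]

```text
t: 4.6
position: [0.494, 0.2167, 0.0772]
ee_rot: [0.002, 1.0, -0.0, -0.001]
ft_force: [0.7, 0.8, -2.3]
gripper_width: 0.0223
```

Call:
apply_moves:
  plan: [0.4,-0.6,0,0,0,0,1,0.4,-0.6,0,0,0,0,1,0.4,-0.6,0,0,0,0,1,0.37,-0.33,0,0,0,0,1,0,0,0,0,0,0,1]

```text
t: 5.1
position: [0.5755, 0.1092, 0.0776]
ee_rot: [0.004, 1.0, -0.0, 0.0]
ft_force: [0.5, -0.0, -1.0]
gripper_width: 0.0222
```

Call:
apply_moves:
  plan: [0,0,0,0,0,0,1,0,0,0,0,0,0,1,0,0,0,0,0,0,1]

```text
t: 5.4
position: [0.5721, 0.1125, 0.0782]
ee_rot: [0.002, 1.0, 0.0, -0.001]
ft_force: [-0.1, -0.1, -3.0]
gripper_width: 0.0221
```

Run:
```python
from h import *
for n in ['scene','side']:
    c=bot.capture(n);save(c['img'],n+'3');W=cloud(c);print(n);hookline(W,.03,.18,.05,.12,.62,.9)
    print(fitring(W,(.788,.113),.005,.02,.03))
s=bot.get_state();print(s['position'],s['ft_force'],s['gripper_width'])
```

```text
scene
0.62 46 [0.6277 0.1198 0.0956] [0.101 0.125 0.101]
0.65 85 [0.6484 0.1167 0.0955] [0.1   0.125 0.1  ]
0.68 31 [0.6826 0.1127 0.0923] [0.107 0.117 0.095]
0.71 31 [0.711  0.1125 0.0925] [0.105 0.118 0.096]
0.74 30 [0.7388 0.1129 0.0926] [0.107 0.118 0.097]
0.77 36 [0.7708 0.114  0.0932] [0.106 0.117 0.096]
0.8 34 [0.8014 0.1129 0.0917] [0.106 0.117 0.095]
0.83 182 [0.8315 0.1293 0.0908] [0.063 0.162 0.097]
0.86 20 [0.847  0.114  0.0891] [0.104 0.123 0.098]
xmax 0.8497278970233876
(174, array([0.7859, 0.1202, 0.0087]), array([0.7856, 0.1147]), array([0.7839, 0.1147]))
side
0.62 53 [0.6274 0.1015 0.0924] [0.094 0.117 0.101]
0.65 91 [0.6475 0.103  0.0932] [0.094 0.124 0.099]
0.68 33 [0.6803 0.1081 0.0903] [0.103 0.114 0.095]
0.71 34 [0.7101 0.1085 0.0911] [0.102 0.118 0.094]
0.74 33 [0.7396 0.1076 0.091 ] [0.103 0.115 0.095]
0.77 33 [0.7685 0.1079 0.0905] [0.102 0.113 0.095]
0.8 33 [0.7993 0.1083 0.0906] [0.102 0.115 0.095]
0.83 164 [0.8291 0.1169 0.0888] [0.058 0.16  0.096]
0.86 10 [0.8485 0.1088 0.0903] [0.098 0.12  0.095]
xmax 0.8529023488306778
(139, array([0.7874, 0.11  , 0.0078]), array([0.7882, 0.1103]), array([0.7872, 0.1116]))
[0.57264509 0.1124691  0.07859042] [-0.09936867 -0.42279228 -1.88992558] 0.02192413533412437
```

View pics/scene3.png

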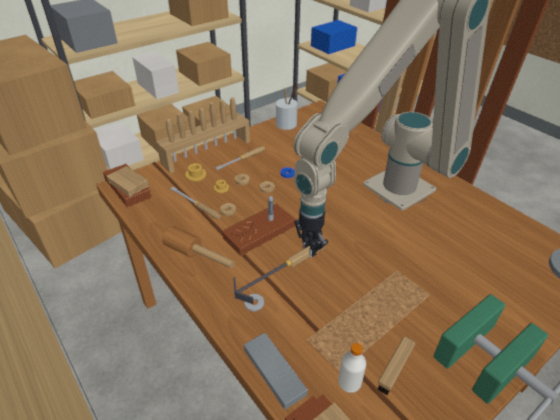

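Call:
apply_moves:
  plan: [0.05,0,-0.4,0,0,0,1,0,0,-0.4,0,0,0,1,0,0,-0.35,0,0,0,1,0,0,-0.22,0,0,0,1,0,0,0,0,0,0,1]

```text
t: 6.0
position: [0.5744, 0.1119, 0.0088]
ee_rot: [0.002, 1.0, -0.0, -0.002]
ft_force: [-1.0, -0.4, -1.5]
gripper_width: 0.0218
```

Run:
```python
from h import *
for n in ['scene','side']:
    c=bot.capture(n);save(c['img'],n+'4');W=cloud(c);print(n);hookline(W,.03,.18,.014,.12,.68,.9)
    u,v=map(int,pix(c,(.79,.113,0)));save(cv2.resize(c['img'][v-60:v+60,u-80:u+80],None,fx=4,fy=4,interpolation=cv2.INTER_CUBIC),n+'4c')
s=bot.get_state();print(s['position'],s['ft_force'],s['gripper_width'])
```

```text
scene
0.68 14 [0.6883 0.1131 0.0236] [0.104 0.116 0.028]
0.71 30 [0.7089 0.1122 0.0227] [0.106 0.116 0.027]
0.74 30 [0.7395 0.1119 0.0231] [0.105 0.116 0.027]
0.77 31 [0.7692 0.112  0.0235] [0.107 0.118 0.027]
0.8 31 [0.7999 0.1114 0.0226] [0.107 0.115 0.026]
0.83 121 [0.8319 0.1194 0.0236] [0.063 0.159 0.028]
0.86 19 [0.8482 0.1138 0.0231] [0.104 0.124 0.028]
xmax 0.8517327636311955
side
0.68 16 [0.689  0.1068 0.0219] [0.102 0.115 0.027]
0.71 29 [0.7111 0.1074 0.0228] [0.101 0.113 0.026]
0.74 30 [0.7387 0.1069 0.0225] [0.101 0.114 0.028]
0.77 30 [0.7712 0.1083 0.0218] [0.102 0.113 0.027]
0.8 31 [0.8027 0.1073 0.0225] [0.101 0.113 0.026]
0.83 103 [0.8323 0.1107 0.0229] [0.059 0.157 0.028]
0.86 18 [0.8481 0.1112 0.0241] [0.094 0.132 0.028]
xmax 0.8542284465800575
[0.57619061 0.11194452 0.01066991] [-0.97726479  1.06272283 -2.55166558] 0.022075270232871744
```

View pics/side4c.png

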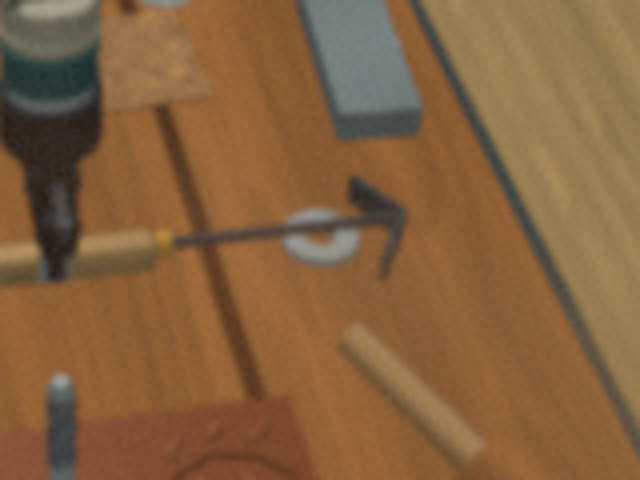

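The side crop shows the V blade at (390,215) behind the washer at (320,235), with the shaft over it. Pulling now.

Call:
apply_moves:
  plan: [-0.15,0,0,0,0,0,1,-0.25,0,0,0,0,0,1,-0.25,0,0,0,0,0,1,-0.25,0,0,0,0,0,1,-0.25,0,0,0,0,0,1]

```text
t: 6.6
position: [0.5175, 0.1116, 0.0107]
ee_rot: [0.002, 1.0, -0.0, 0.0]
ft_force: [1.1, 0.5, -2.0]
gripper_width: 0.0215
```

Call:
apply_moves:
  plan: [-0.25,0,0,0,0,0,1,-0.25,0,0,0,0,0,1,-0.25,0,0,0,0,0,1,-0.25,0,0,0,0,0,1,-0.25,0,0,0,0,0,1]

```text
t: 7.1
position: [0.455, 0.1117, 0.0103]
ee_rot: [0.002, 1.0, 0.0, 0.0]
ft_force: [0.7, 0.4, -1.7]
gripper_width: 0.0217
```

Run:
```python
from h import *
for n in ['side']:
    c=bot.capture(n);save(c['img'],n+'5');W=cloud(c);print(n);hookline(W,.03,.18,.014,.12,.6,.9)
    u,v=map(int,pix(c,(.69,.113,0)));save(cv2.resize(c['img'][v-60:v+60,u-80:u+80],None,fx=4,fy=4,interpolation=cv2.INTER_CUBIC),n+'5c')
s=bot.get_state();print(s['position'],s['ft_force'],s['gripper_width'])
```

```text
side
0.6 18 [0.6081 0.1074 0.0246] [0.1   0.113 0.027]
0.63 29 [0.6308 0.1078 0.0232] [0.1   0.113 0.028]
0.66 31 [0.6606 0.1073 0.0225] [0.103 0.119 0.026]
0.69 47 [0.6957 0.1075 0.0238] [0.061 0.159 0.028]
0.72 109 [0.7165 0.1095 0.0247] [0.057 0.162 0.029]
xmax 0.732741490408251
[0.45150862 0.11160167 0.00966136] [-2.76530171 -0.3714905  -1.74873098] 0.022206211833870355
```

View pics/side5c.png

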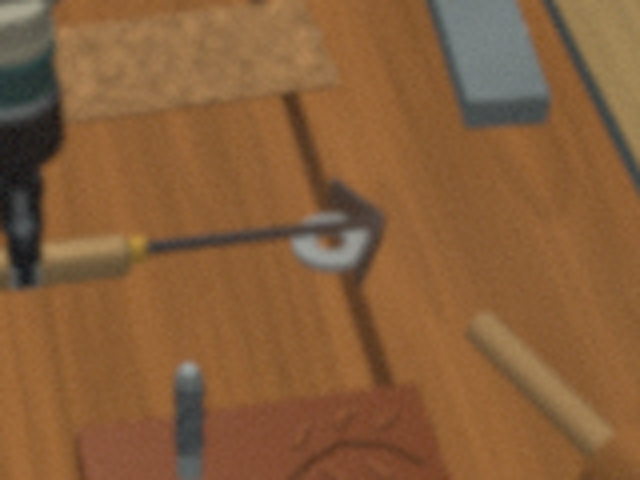

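The washer sits in the V at the strip and moves with it. I'll pull another 75 mm.

Call:
apply_moves:
  plan: [-0.25,0,0,0,0,0,1,-0.25,0,0,0,0,0,1,-0.25,0,0,0,0,0,1,-0.25,0,0,0,0,0,1,-0.25,0,0,0,0,0,1]

```text
t: 7.65
position: [0.3924, 0.1117, 0.0103]
ee_rot: [0.002, 1.0, -0.0, -0.0]
ft_force: [0.2, -0.2, -2.9]
gripper_width: 0.0223
```

Call:
apply_moves:
  plan: [-0.2,0,0,0,0,0,1,-0.1,0,0,0,0,0,1,0,0,0,0,0,0,1,0.2,0,0,0,0,0,1,0.2,0,0,0,0,0,1]

```text
t: 8.15
position: [0.4, 0.1117, 0.0105]
ee_rot: [0.002, 1.0, 0.0, 0.001]
ft_force: [-0.8, -0.8, -2.0]
gripper_width: 0.0221
```

Run:
```python
from h import *
for n in ['side']:
    c=bot.capture(n);save(c['img'],n+'6');W=cloud(c);print(n);hookline(W,.03,.18,.014,.12,.5,.9)
    u,v=map(int,pix(c,(.64,.113,0)));save(cv2.resize(c['img'][v-60:v+60,u-80:u+80],None,fx=4,fy=4,interpolation=cv2.INTER_CUBIC),n+'6c')
s=bot.get_state();print(s['position'],s['ft_force'],s['gripper_width'])
```

```text
side
0.5 17 [0.5071 0.1096 0.0234] [0.103 0.112 0.026]
0.53 32 [0.5303 0.1075 0.0231] [0.102 0.114 0.028]
0.56 32 [0.559  0.1075 0.0228] [0.101 0.117 0.028]
0.59 32 [0.5886 0.1079 0.0224] [0.1   0.115 0.029]
0.62 31 [0.6181 0.1078 0.0227] [0.101 0.113 0.026]
0.65 98 [0.6549 0.11   0.0231] [0.057 0.156 0.029]
0.68 38 [0.6699 0.1078 0.0256] [0.084 0.135 0.03 ]
xmax 0.6766751724861941
[0.40335766 0.11189114 0.01109276] [ 2.13588867 -0.18995824 -2.25984737] 0.021925320794856405
```

View pics/side6c.png

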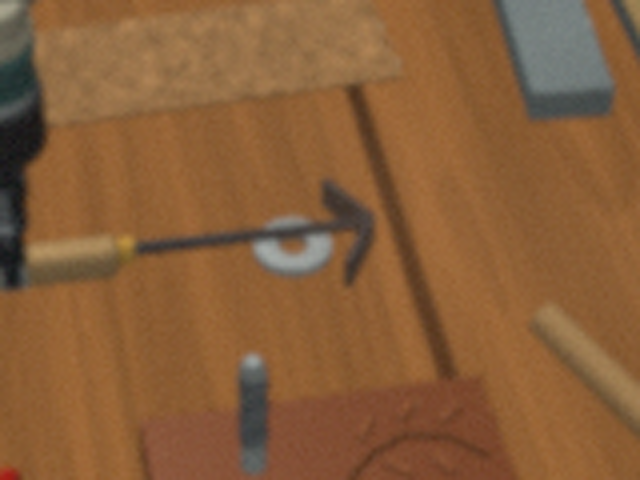

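The washer is clear of the strip and the V has been backed off. Lifting the hook and taking it back to the mat.

Call:
apply_moves:
  plan: [0,0,0.3,0,0,0,1,0,0,0.5,0,0,0,1,0,0.2,0.5,0,0,0,1,0,0.6,0,0,0,0,1,0.1,0.6,0,0,0,0.1,1]

```text
t: 8.7
position: [0.4053, 0.1826, 0.0766]
ee_rot: [-0.002, 1.0, 0.0, 0.001]
ft_force: [-0.1, -0.3, -2.0]
gripper_width: 0.0219
```

Call:
apply_moves:
  plan: [0.1,0.6,0,0,0,0.1,1,0.1,0.6,0,0,0,0.1,1,0.1,0.6,0,0,0,0.1,1,0.1,0.6,0,0,0,0,1,0.1,0.6,0,0,0,0,1]

```text
t: 9.2
position: [0.4297, 0.3334, 0.0751]
ee_rot: [-0.018, 1.0, 0.0, 0.0]
ft_force: [-0.1, -1.1, -2.5]
gripper_width: 0.0219
```

Call:
apply_moves:
  plan: [0.1,0.4,0,0,0,0,1,0,0.15,0,0,0,0,1,0,0,0,0,0,0,1,0,0,0,0,0,0,1,0,0,0,0,0,0,1]

```text
t: 9.7
position: [0.4331, 0.3579, 0.075]
ee_rot: [-0.018, 1.0, -0.0, -0.001]
ft_force: [0.2, 0.1, -2.6]
gripper_width: 0.022
```

Run:
```python
from h import *
for n in ['side','scene']:
    c=bot.capture(n);save(c['img'],n+'7');print(n);W=cloud(c);hookline(W,.28,.43,.04,.12,.47,.75)
    print(fitring(W,(.61,.113),.005,.02,.03))
s=bot.get_state();print(s['position'],s['ft_force'],s['gripper_width'])
```

```text
side
0.47 45 [0.4773 0.3476 0.09  ] [0.338 0.367 0.097]
0.5 86 [0.4992 0.3504 0.0872] [0.34  0.372 0.097]
0.53 40 [0.5249 0.3546 0.0885] [0.347 0.367 0.096]
0.56 28 [0.5595 0.3576 0.0879] [0.351 0.364 0.093]
0.59 28 [0.5901 0.36   0.0867] [0.353 0.366 0.09 ]
0.62 28 [0.6197 0.361  0.0872] [0.354 0.368 0.091]
0.65 27 [0.6511 0.3636 0.0859] [0.356 0.372 0.089]
0.68 97 [0.6859 0.3673 0.0848] [0.316 0.412 0.092]
0.71 53 [0.7013 0.3606 0.0873] [0.33  0.395 0.093]
xmax 0.7136414501460981
(150, array([0.6144, 0.1081, 0.0073]), array([0.615 , 0.1081]), array([0.6149, 0.1076]))
scene
0.47 44 [0.4782 0.3636 0.0939] [0.347 0.371 0.098]
0.5 93 [0.5016 0.3642 0.0935] [0.348 0.372 0.097]
0.53 51 [0.5243 0.3625 0.0895] [0.351 0.369 0.096]
0.56 36 [0.5587 0.3628 0.0897] [0.356 0.367 0.093]
0.59 33 [0.5888 0.3646 0.0906] [0.358 0.368 0.095]
0.62 40 [0.6208 0.3657 0.0905] [0.358 0.371 0.093]
0.65 35 [0.6501 0.366  0.0897] [0.36  0.371 0.093]
0.68 168 [0.6867 0.3896 0.0883] [0.316 0.415 0.094]
0.71 129 [0.7014 0.3719 0.0869] [0.341 0.394 0.095]
xmax 0.711783204559184
(188, array([0.6132, 0.1131, 0.0089]), array([0.6127, 0.1143]), array([0.6122, 0.1115]))
[0.43326352 0.35813563 0.0752076 ] [-0.68860521  0.08379751 -1.93232618] 0.021938004789830993
```

View pics/side7.png

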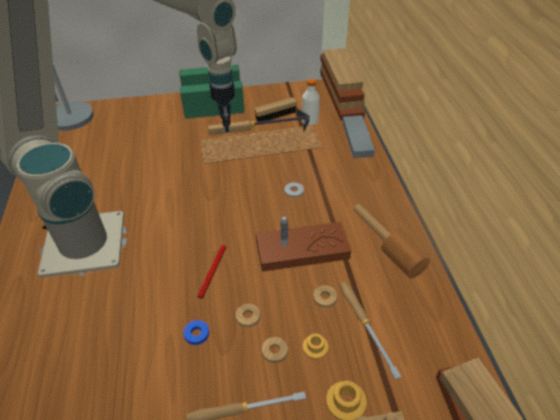

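Call:
apply_moves:
  plan: [0.05,0,-0.4,0,0,0,1,0,0,-0.4,0,0,0,1,0,0,-0.3,0,0,0,1,0,0,-0.16,0,0,0,1,0,0,0,0,0,0,1]

```text
t: 10.3
position: [0.4361, 0.3587, 0.0121]
ee_rot: [-0.018, 1.0, -0.0, -0.0]
ft_force: [-0.7, 0.4, -2.0]
gripper_width: 0.0218
```

Call:
apply_moves:
  plan: [0,0,0,0,0,0,1,0,0,-0.04,0,0,0,1,0,0,0,0,0,0,1]

```text
t: 10.6
position: [0.4366, 0.3595, 0.0108]
ee_rot: [-0.019, 1.0, 0.0, 0.001]
ft_force: [0.7, -0.3, -2.1]
gripper_width: 0.0222
```

Call:
apply_moves:
  plan: [0,0,0,0,0,0,0.6,0,0,0,0,0,0,0.3,0,0,0,0,0,0,0,0,0,0,0,0,0,0,0,0,0.3,0,0,0,0]

```text
t: 11.1
position: [0.4343, 0.358, 0.0237]
ee_rot: [-0.019, 1.0, -0.001, -0.002]
ft_force: [-0.4, 1.2, -0.1]
gripper_width: 0.0846
```

Call:
apply_moves:
  plan: [0,0,0.8,0,0,0,0,0,0,0.9,0,0,0,0,0,0,0.9,0,0,-0.1,0,0,0,0.9,0,0,-0.1,0,0,-0.8,0.6,0,0,-0.1,0]

```text
t: 11.6
position: [0.4381, 0.3224, 0.2346]
ee_rot: [-0.005, 1.0, 0.002, 0.003]
ft_force: [1.0, -0.5, 0.4]
gripper_width: 0.0857
```

Run:
```python
from h import *
c=bot.capture('side');save(c['img'],'side8');W=cloud(c);hookline(W,.28,.43,.015,.06,.37,.75)
s=bot.get_state();print(s['position'],s['qpos'],s['gripper_width'])
```

```text
0.37 14 [0.3821 0.3494 0.0262] [0.341 0.367 0.029]
0.4 65 [0.3991 0.3491 0.0272] [0.339 0.37  0.031]
0.43 64 [0.4304 0.3491 0.0279] [0.335 0.37  0.033]
0.46 65 [0.4608 0.3499 0.0272] [0.342 0.371 0.033]
0.49 63 [0.4907 0.351  0.0271] [0.343 0.373 0.032]
0.52 49 [0.5173 0.3558 0.0248] [0.346 0.372 0.03 ]
0.55 27 [0.5509 0.3597 0.0246] [0.353 0.364 0.027]
0.58 25 [0.5788 0.3614 0.0242] [0.354 0.367 0.027]
0.61 27 [0.6096 0.3631 0.022 ] [0.355 0.373 0.029]
0.64 25 [0.6397 0.3631 0.0237] [0.356 0.369 0.028]
0.67 31 [0.6731 0.366  0.0234] [0.36  0.417 0.028]
0.7 92 [0.6972 0.3668 0.0246] [0.318 0.417 0.031]
xmax 0.7140887672864095
[0.43882004 0.31671737 0.23880406] [ 0.50796236  0.11807509 -0.20494749  1.23863828 -0.00416665  0.50311079] 0.08529764697001135
```

View pics/side8.png

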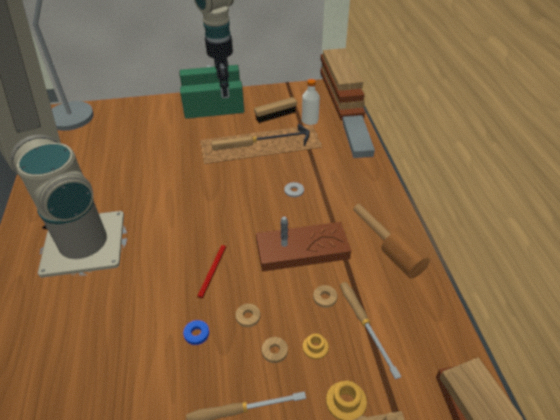

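Call:
apply_moves:
  plan: [0,-0.9,0,0,0,0,0,0,-0.9,0,0,0,0,0,0,-0.9,0,0,0,0,0,0,-0.9,0,0,0,0,0,0,-0.9,0,0,0,0,0]

```text
t: 12.15
position: [0.4355, 0.0926, 0.2302]
ee_rot: [-0.003, 1.0, -0.0, 0.0]
ft_force: [0.1, 0.0, 0.5]
gripper_width: 0.0854
```

Call:
apply_moves:
  plan: [0.1,-0.9,0,0,0,0,0,0.1,-0.9,0,0,0,0,0,0.1,-0.9,0,0,0,0,0,0.1,-0.9,0,0,0,0,0,0.1,-0.9,0,0,0,0,0]

```text
t: 12.65
position: [0.4607, -0.1326, 0.2302]
ee_rot: [-0.003, 1.0, 0.0, 0.0]
ft_force: [1.3, 0.3, -0.9]
gripper_width: 0.0858
```

Call:
apply_moves:
  plan: [0.1,-0.8,0,0,0,0,0,0.0,-0.7,0,0,0,0,0,0,0,0,0,0,0,0,0,0,0,0,0,0,0,0,0,0,0,0,0,0]

```text
t: 13.15
position: [0.4656, -0.2048, 0.23]
ee_rot: [-0.003, 1.0, 0.0, -0.0]
ft_force: [0.6, 0.6, 0.3]
gripper_width: 0.0854
```

Run:
```python
from h import *
c=bot.capture('wrist');save(c['img'],'wrist9')
s=bot.get_state();print(s['position'],s['ee_rot'])
G={'A':((.424,-.313),.009,.025,.03),'B':((.62,-.289),.009,.025,.03),'C':((.475,-.408),.009,.025,.03),'bfl':((.568,-.42),.004,.013,.03),'bsl':((.568,-.42),.022,.045,.02),'bolt':((.543,-.129),.075,.15,.009)}
W=cloud(c)
for k,(g,a,b,R) in G.items():
    try: print(k,*fitring(W,g,a,b,R))
    except Exception as e: print(k,e)
```

```text
[ 0.46573942 -0.20461305  0.2300989 ] [-3.47874983e-03  9.99993861e-01  3.13544692e-04 -2.78272958e-04]
A 1862 [ 0.4224 -0.3108  0.0137] [ 0.4228 -0.3109] [ 0.4233 -0.3111]
B 1247 [ 0.6186 -0.2886  0.0137] [ 0.6272 -0.2888] [ 0.6198 -0.2891]
C 1724 [ 0.4718 -0.4119  0.0136] [ 0.4723 -0.4124] [ 0.4729 -0.4128]
bfl 777 [ 0.56   -0.4119  0.008 ] [ 0.566  -0.4178] [ 0.567  -0.4193]
bsl 650 [ 0.5656 -0.4179  0.0285] [ 0.5666 -0.4186] [ 0.567 -0.419]
bolt 754 [ 0.5383 -0.1293  0.1109] [ 0.5411 -0.1272] [ 0.5424 -0.1266]
```

View pics/wrist9.png

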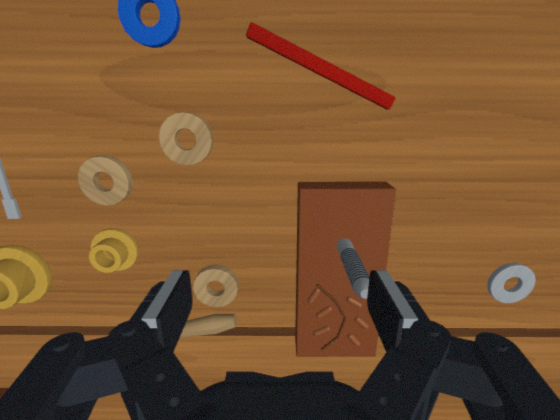

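Wrist view: ring A at (185,138), C at (105,180), B at (215,287), the smaller bushing at (112,250), the bolt at (350,265) and the washer at (512,284). Picking ring B first.

Call:
apply_moves:
  plan: [0.7,-0.4,-0.6,0,0,0,0,0.7,-0.4,-0.7,0,0,0,0,0.7,-0.4,-0.8,0,0,0,0,0.7,-0.4,-0.8,0,0,0,0,0.28,-0.11,-0.7,0,0,0,0]

```text
t: 13.7
position: [0.6127, -0.2855, 0.0613]
ee_rot: [-0.004, 1.0, -0.001, 0.002]
ft_force: [-0.8, -0.3, 0.7]
gripper_width: 0.0855
```

Call:
apply_moves:
  plan: [0,0,-0.4,0,0,0,0,0,0,0,0,0,0,0,0,0,0,0,0,0,0]

```text
t: 14.0
position: [0.6091, -0.2838, 0.0423]
ee_rot: [-0.004, 1.0, 0.0, -0.0]
ft_force: [0.6, -0.3, 0.1]
gripper_width: 0.0856
```

Run:
```python
from h import *
c=bot.capture('wrist');save(c['img'],'wrist10');s=bot.get_state();print(s['position'],s['ee_rot'])
W=cloud(c);print(fitring(W,(.62,-.289),.009,.025,.03,.035))
c=bot.capture('side');u,v=map(int,pix(c,(.62,-.289,0)));save(cv2.resize(c['img'][v-60:v+60,u-80:u+80],None,fx=4,fy=4,interpolation=cv2.INTER_CUBIC),'side10c')
W=cloud(c);print(fitring(W,(.62,-.289),.009,.025,.03,.035))
```

```text
[ 0.60995794 -0.28453108  0.04362518] [-3.43450854e-03  9.99993824e-01 -3.65224496e-04  6.49691716e-04]
(5621, array([ 0.6169, -0.2893,  0.0136]), array([ 0.6182, -0.2893]), array([ 0.6189, -0.2893]))
(207, array([ 0.6127, -0.2986,  0.0126]), array([ 0.6191, -0.2929]), array([ 0.6192, -0.2924]))
```

View pics/wrist10.png

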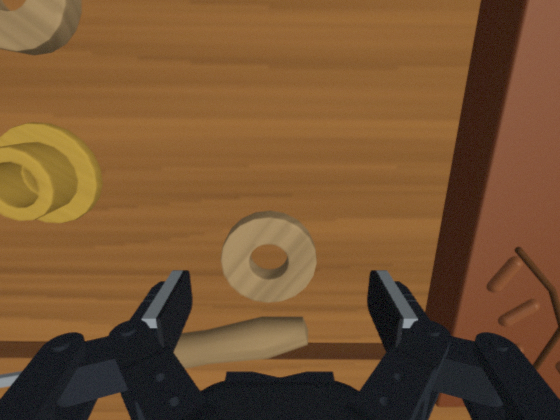

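View pics/side10c.png

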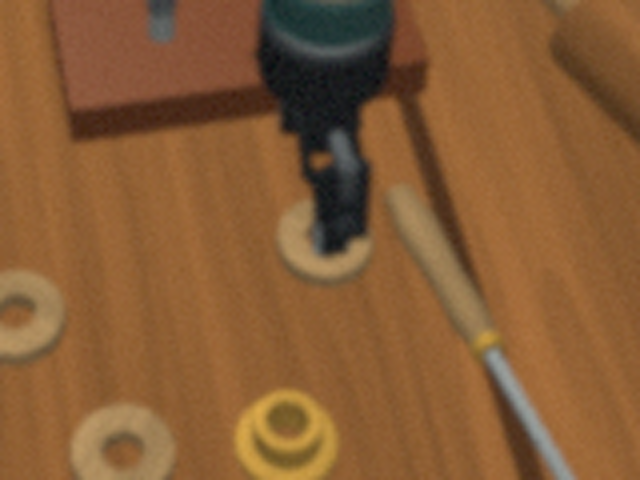

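Call:
apply_moves:
  plan: [0.19,-0.12,0,0,0,0,0,0,0,-0.4,0,0,0,0,0,0,-0.42,0,0,0,0,0,0,0,0,0,0,0,0,0,0,0,0,0,0.4]
  force: 40

```text
t: 14.6
position: [0.6194, -0.2916, 0.0021]
ee_rot: [-0.003, 1.0, -0.0, 0.0]
ft_force: [0.5, -0.9, 0.3]
gripper_width: 0.073
```

Call:
apply_moves:
  plan: [0,0,0,0,0,0,1,0,0,0,0,0,0,1,0,0,0,0,0,0,1,0,0,0,0,0,0,1]
  force: 40

```text
t: 15.0
position: [0.6205, -0.2922, 0.0035]
ee_rot: [-0.003, 1.0, -0.001, 0.002]
ft_force: [-0.3, 0.5, 6.4]
gripper_width: 0.0569
```

Call:
apply_moves:
  plan: [0,0,0.3,0,0,0,1,0,0,0.8,0,0,0,1,0,0,0.8,0,0,0,1,0,0,0.8,0,0,0,1,0,0,0.7,0,0,0,1]
  force: 60

```text
t: 15.5
position: [0.6188, -0.2911, 0.1742]
ee_rot: [-0.003, 1.0, -0.0, 0.001]
ft_force: [0.3, -0.5, -0.3]
gripper_width: 0.056
```

Call:
apply_moves:
  plan: [-0.3,0.7,0,0,0,0,1,-0.4,0.8,0,0,0,0,1,-0.4,0.8,0,0,0,0,1,-0.3,0.7,0,0,0,0,1,-0.12,0.25,0,0,0,0,1]

```text
t: 16.0
position: [0.5401, -0.1255, 0.1715]
ee_rot: [-0.004, 1.0, 0.001, -0.001]
ft_force: [-0.1, 0.1, 0.2]
gripper_width: 0.056
```

Call:
apply_moves:
  plan: [0,0,0,0,0,0,1,0,0,0,0,0,0,1,0,0,0,0,0,0,1]

```text
t: 16.3
position: [0.5439, -0.1301, 0.1716]
ee_rot: [-0.002, 1.0, -0.0, 0.001]
ft_force: [0.4, -0.1, 0.1]
gripper_width: 0.0563
```

Run:
```python
from h import *
s=bot.get_state();print(s['position'],s['ee_rot'],s['gripper_width'])
for n in ['wrist','side','scene']:
    c=bot.capture(n);W=cloud(c)
    if n=='wrist':save(c['img'],'wrist11')
    else:
        u,v=map(int,pix(c,(.543,-.128,.13)));save(cv2.resize(c['img'][v-60:v+60,u-80:u+80],None,fx=4,fy=4,interpolation=cv2.INTER_CUBIC),n+'11c')
    m=(np.hypot(W[...,0]-.543,W[...,1]+.128)<.05)&(W[...,2]>.1)&(W[...,2]<.2)
    # wood colour
    I=c['img'].astype(int);m2=m&(I[...,0]-I[...,2]>40)
    P=W[m2]
    if len(P):print(n,len(P),P.mean(0),np.percentile(P,[1,50,99],axis=0).round(4).tolist())
```

```text
[ 0.54386874 -0.1301076   0.17160741] [-2.24022108e-03  9.99997185e-01 -4.67205323e-04  6.26219557e-04] 0.0563285334863794
wrist 9366 [ 0.53966597 -0.12916462  0.1809196 ] [[0.5137, -0.1563, 0.1704], [0.5382, -0.1297, 0.1816], [0.5701, -0.1019, 0.1831]]
side 186 [ 0.53321064 -0.13601161  0.17793391] [[0.5139, -0.1627, 0.1667], [0.5287, -0.1371, 0.1794], [0.5709, -0.1034, 0.1841]]
scene 138 [ 0.55060848 -0.13191569  0.17736811] [[0.5261, -0.1619, 0.1128], [0.5532, -0.1337, 0.1805], [0.5722, -0.0905, 0.1992]]
```

View pics/wrist11.png

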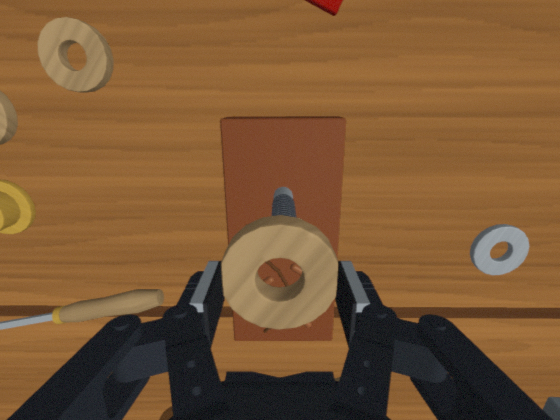

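View pics/side11c.png

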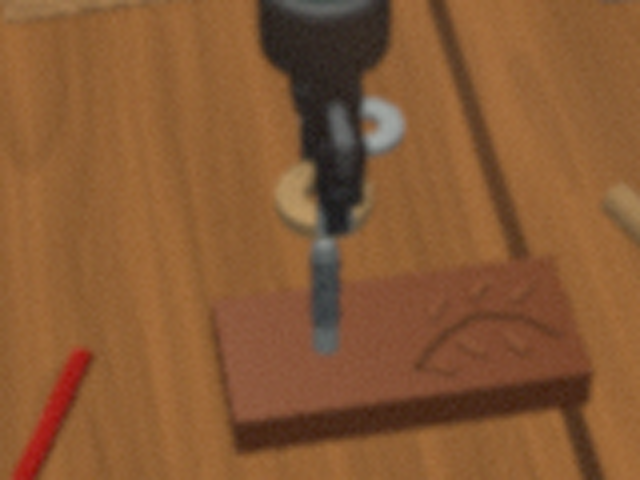

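View pics/scene11c.png

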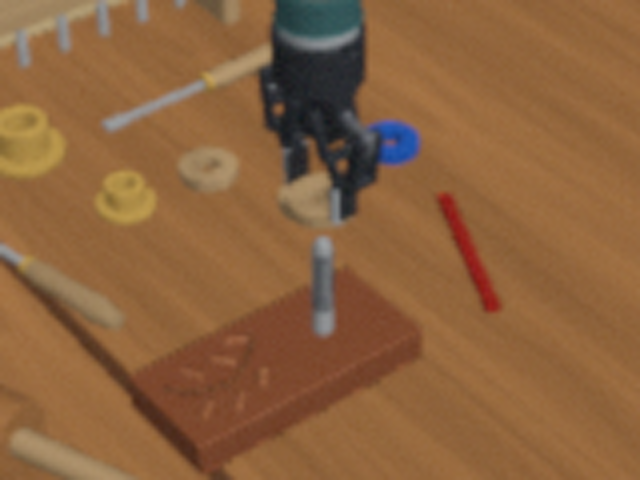

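Run:
```python
from h import *
c=bot.capture('wrist');W=cloud(c)
print('ring',*fitring(W,(.543,-.129),.176,.19,.03,.045))
for a,b in [(.04,.06),(.06,.08),(.08,.1),(.1,.12),(.12,.137)]:
    m=(np.hypot(W[...,0]-.543,W[...,1]+.128)<.02)&(W[...,2]>a)&(W[...,2]<b);P=W[m]
    if len(P)>10: print(a,len(P),P.mean(0).round(4),np.percentile(P,[2,98],axis=0).round(4).tolist(), ((np.percentile(P[:,1],1)+np.percentile(P[:,1],99))/2).round(4))
for n in ['side','scene']:
    c=bot.capture(n);W=cloud(c)
    for a,b in [(.06,.09),(.09,.12)]:
        m=(np.hypot(W[...,0]-.543,W[...,1]+.128)<.02)&(W[...,2]>a)&(W[...,2]<b);P=W[m]
        print(n,a,len(P),P.mean(0).round(4),np.percentile(P,[2,98],axis=0).round(4).tolist())
```

```text
ring 9605 [ 0.5398 -0.1288  0.1814] [ 0.5416 -0.1287] [ 0.5423 -0.1286]
0.04 105 [ 0.5366 -0.1264  0.0495] [[0.5349, -0.1338, 0.0405], [0.5418, -0.1184, 0.0583]] -0.1262
0.06 147 [ 0.5363 -0.1262  0.0707] [[0.5342, -0.135, 0.0618], [0.5408, -0.1173, 0.0796]] -0.1261
0.08 200 [ 0.5362 -0.1261  0.0904] [[0.5341, -0.1347, 0.0807], [0.5409, -0.1174, 0.0997]] -0.1262
0.1 84 [ 0.5354 -0.1257  0.1049] [[0.5341, -0.1328, 0.1], [0.5379, -0.1188, 0.1102]] -0.1256
side 0.06 54 [ 0.543  -0.1354  0.0763] [[0.5357, -0.1395, 0.0621], [0.5515, -0.1297, 0.0899]]
side 0.09 54 [ 0.5429 -0.1354  0.1058] [[0.5355, -0.1399, 0.0927], [0.5514, -0.1298, 0.1191]]
scene 0.06 36 [ 0.5461 -0.1234  0.0762] [[0.5362, -0.1337, 0.0615], [0.5533, -0.1164, 0.0885]]
scene 0.09 41 [ 0.5464 -0.1235  0.1053] [[0.5346, -0.1318, 0.0914], [0.5539, -0.1172, 0.1189]]
```

Call:
apply_moves:
  plan: [0.01,0.05,0,0,0,0,1,0,0,-0.4,0,0,0,1,0,0,-0.4,0,0,0,1,0,0,-0.3,0,0,0,1,0,0,0,0,0,0,1]

```text
t: 17.1
position: [0.542, -0.1256, 0.1141]
ee_rot: [-0.003, 1.0, 0.001, -0.002]
ft_force: [-0.4, -0.4, -0.4]
gripper_width: 0.0562
```

Call:
apply_moves:
  plan: [0,0,-0.4,0,0,0,1,0,0,-0.37,0,0,0,1,0,0,0,0,0,0,1]

```text
t: 17.4
position: [0.5419, -0.1256, 0.0763]
ee_rot: [-0.003, 1.0, 0.001, -0.002]
ft_force: [-0.3, 0.8, -0.2]
gripper_width: 0.056
```

Run:
```python
from h import *
s=bot.get_state();print(s['position'],s['ft_force'],s['gripper_width'])
for n in ['wrist','side','scene']:
    c=bot.capture(n);W=cloud(c)
    if n=='wrist':save(c['img'],'wrist12')
    else:
        u,v=map(int,pix(c,(.543,-.128,.13)));save(cv2.resize(c['img'][v-60:v+60,u-80:u+80],None,fx=4,fy=4,interpolation=cv2.INTER_CUBIC),n+'12c')
```

```text
[ 0.54192592 -0.12560508  0.07627179] [-0.34905601  0.8203016  -0.21171373] 0.05598691823276869
```

View pics/wrist12.png

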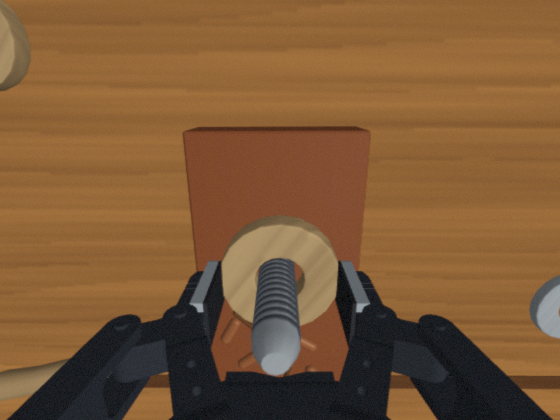

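View pics/scene12c.png

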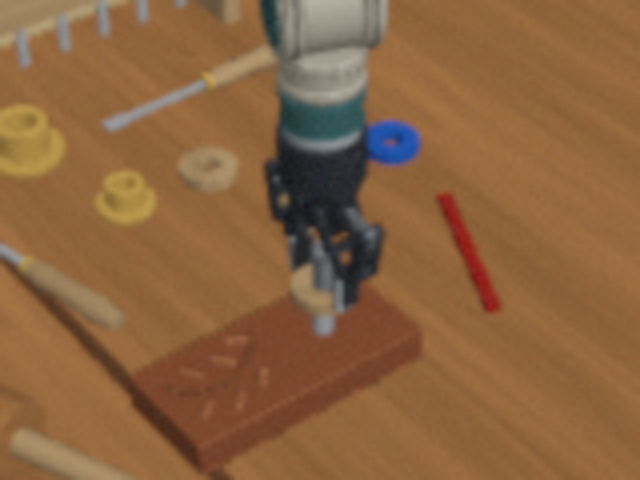

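The bolt is through the ring's hole, and the wrist view has it centred at about (278,270). Releasing.

Call:
apply_moves:
  plan: [0,0,0,0,0,0,0.0,0,0,0,0,0,0,0,0,0,0,0,0,0,0,0,0,0.3,0,0,0,0,0,0,0.8,0,0,0,0]

```text
t: 18.05
position: [0.5398, -0.1249, 0.1297]
ee_rot: [-0.003, 1.0, 0.001, -0.004]
ft_force: [0.3, -0.2, 0.1]
gripper_width: 0.0851
```

Call:
apply_moves:
  plan: [0,0,0.8,0,0,0,0,-0.2,0,0.8,0,0,0,0,-0.6,-0.6,0.2,0,0,0,0,-0.7,-0.7,0,0,0,0,0,-0.7,-0.7,0,0,0,0,0]

```text
t: 18.55
position: [0.4329, -0.2272, 0.2242]
ee_rot: [-0.004, 1.0, -0.001, 0.001]
ft_force: [0.5, -0.1, -0.7]
gripper_width: 0.0856
```

Call:
apply_moves:
  plan: [0,-0.8,0,0,0,0,0,0,-0.6,0,0,0,0,0,0,0,0,0,0,0,0,0,0,0,0,0,0,0]

```text
t: 18.95
position: [0.433, -0.2965, 0.2229]
ee_rot: [-0.002, 1.0, 0.0, -0.0]
ft_force: [-0.8, 0.4, -0.4]
gripper_width: 0.0855
```

```bash
cat >> h.py <<'E'
def survey(tag,extra=()):
    s=bot.get_state();print('tcp',s['position'].round(4),'t',s['t'])
    G={'A':((.424,-.313),.009,.025,.03),'C':((.475,-.410),.009,.025,.03),'bsl':((.567,-.42),.022,.045,.02)}
    for n in ['wrist','side','scene']:
        c=bot.capture(n);W=cloud(c);save(c['img'],n+tag)
        for k,(g,a,b,R) in G.items():
            try:print(n,k,*fitring(W,g,a,b,R))
            except Exception as e:print(n,k,'none')
        for d in [0]:
            m=(np.hypot(W[...,0]-.543,W[...,1]+.128)<.034)&(np.hypot(W[...,0]-.543,W[...,1]+.128)>.014)&(W[...,2]>.03)&(W[...,2]<.15)
            P=W[m]
            if len(P)>5:print(n,'stack',len(P),np.percentile(P,[5,50,95],axis=0).round(4).tolist())
        if n!='wrist':
            u,v=map(int,pix(c,(.543,-.128,.08)));save(cv2.resize(c['img'][v-60:v+60,u-80:u+80],None,fx=4,fy=4,interpolation=cv2.INTER_CUBIC),n+tag+'c')
E
python3 -c "
from h import *
survey('13')"
```

```text
tcp [ 0.433  -0.2965  0.2229] t 18.95
wrist A 1754 [ 0.4221 -0.3114  0.0137] [ 0.4226 -0.3114] [ 0.4233 -0.3115]
wrist C 1593 [ 0.4715 -0.4125  0.0136] [ 0.4723 -0.4126] [ 0.4727 -0.4131]
wrist bsl 131 [ 0.5613 -0.4082  0.0276] [ 0.5628 -0.4182] [ 0.5671 -0.4194]
wrist stack 1675 [[0.5141, -0.1556, 0.0343], [0.5295, -0.1332, 0.0481], [0.5639, -0.1021, 0.0497]]
side A 353 [ 0.4228 -0.3151  0.0126] [ 0.4231 -0.3148] [ 0.4228 -0.3138]
side C 418 [ 0.4726 -0.4166  0.0127] [ 0.4726 -0.4158] [ 0.4725 -0.4158]
side bsl 166 [ 0.5667 -0.4233  0.0276] [ 0.5665 -0.4226] [ 0.5667 -0.4225]
side stack 330 [[0.5149, -0.1575, 0.0323], [0.54, -0.1416, 0.046], [0.5706, -0.1099, 0.0502]]
scene A 112 [ 0.423  -0.3116  0.0141] [ 0.4224 -0.3112] [ 0.422  -0.3119]
scene C 108 [ 0.474  -0.4126  0.0138] [ 0.4729 -0.414 ] [ 0.4738 -0.4134]
scene bsl 50 [ 0.5676 -0.4193  0.0284] [ 0.5668 -0.4199] [ 0.5679 -0.4194]
scene stack 177 [[0.519, -0.1501, 0.0334], [0.5539, -0.1153, 0.0468], [0.5728, -0.0982, 0.053]]
```

View pics/wrist13.png

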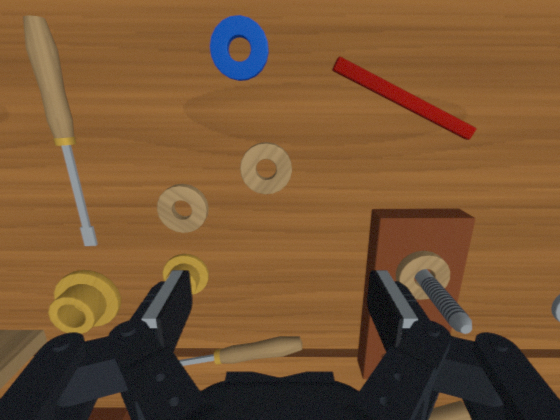

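View pics/scene13c.png

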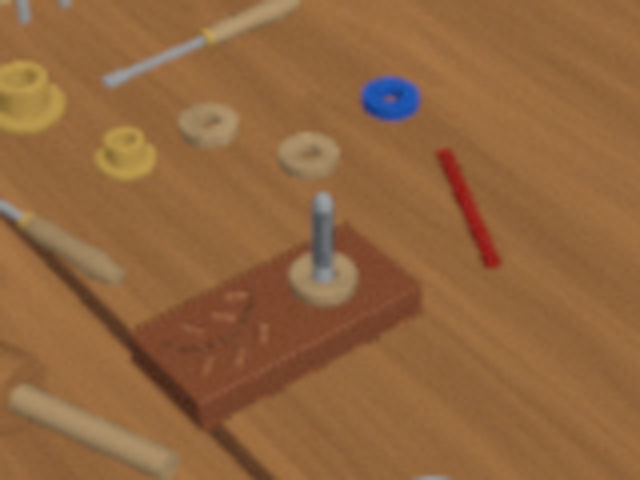

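The first ring is flat on the board, top at 49 mm. Ring A is next.

Call:
apply_moves:
  plan: [-0.1,-0.2,-0.9,0,0,0,0,-0.08,-0.13,-1,0,0,0,0,0,0,-0.9,0,0,0,0,0,0,-0.7,0,0,0,0,0,0,0,0,0,0,0]
  force: 40

```text
t: 19.6
position: [0.4205, -0.3078, 0.0435]
ee_rot: [-0.004, 1.0, 0.004, -0.004]
ft_force: [-1.6, 1.9, -0.4]
gripper_width: 0.0857
```

Call:
apply_moves:
  plan: [0,0,0,0,0,0,0,0,0,0,0,0,0,0]

```text
t: 19.8
position: [0.4262, -0.3137, 0.0507]
ee_rot: [-0.003, 1.0, -0.001, 0.002]
ft_force: [0.4, 1.2, -0.2]
gripper_width: 0.0852
```

Run:
```python
from h import *
c=bot.capture('wrist');save(c['img'],'wrist14');s=bot.get_state();print(s['position'],s['ee_rot'])
W=cloud(c);print(fitring(W,(.423,-.312),.009,.025,.03,.04))
```

```text
[ 0.4263471  -0.31398702  0.05098089] [-0.00316686  0.99999178 -0.0017603   0.00182262]
(5501, array([ 0.421 , -0.3115,  0.0136]), array([ 0.4222, -0.3115]), array([ 0.4229, -0.3117]))
```

View pics/wrist14.png

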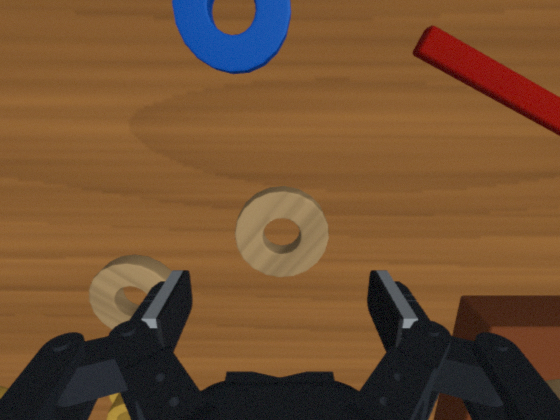

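Call:
apply_moves:
  plan: [0,0,-0.5,0,0,0,0,0,0,-0.42,0,0,0,0,0,0,0,0,0,0,0.1,0,0,0,0,0,0,1,0,0,0,0,0,0,1]
  force: 40

```text
t: 20.35
position: [0.4258, -0.3139, 0.0047]
ee_rot: [-0.003, 1.0, -0.001, 0.001]
ft_force: [-0.1, 0.9, 1.4]
gripper_width: 0.0566
```

Call:
apply_moves:
  plan: [0,0,0,0,0,0,1,0,0,0,0,0,0,1,0,0,0,0,0,0,1]
  force: 60

```text
t: 20.65
position: [0.4259, -0.314, 0.0049]
ee_rot: [-0.003, 1.0, -0.001, 0.002]
ft_force: [-0.4, 1.2, 6.9]
gripper_width: 0.0556
```

Call:
apply_moves:
  plan: [0,0,0.3,0,0,0,1,0,0,0.9,0,0,0,1,0,0,0.9,0,0,0,1,0,0,0.9,0,0,0,1,0.1,0.15,0.35,0,0,0,1]

```text
t: 21.15
position: [0.432, -0.3082, 0.1768]
ee_rot: [-0.002, 1.0, -0.004, 0.004]
ft_force: [1.3, -0.7, -0.0]
gripper_width: 0.0559
```

Call:
apply_moves:
  plan: [0.5,0.8,0,0,0,0,1,0.5,0.8,0,0,0,0,1,0.5,0.8,0,0,0,0,1,0.5,0.8,0,0,0,0,1,0.27,0.4,0,0,0,0,1]

```text
t: 21.65
position: [0.5448, -0.1223, 0.1716]
ee_rot: [-0.004, 1.0, -0.0, 0.002]
ft_force: [-0.5, -0.6, -0.2]
gripper_width: 0.0561
```

Call:
apply_moves:
  plan: [0,0,0,0,0,0,1,0,0,0,0,0,0,1,0,0,0,0,0,0,1]

```text
t: 21.95
position: [0.5425, -0.1259, 0.1704]
ee_rot: [-0.002, 1.0, -0.0, 0.0]
ft_force: [-0.4, -0.4, -0.4]
gripper_width: 0.0559
```

```bash
cat >> h.py <<'E'
def hold(tag,zt):
    s=bot.get_state();print('tcp',s['position'].round(4),s['gripper_width'])
    c=bot.capture('wrist');W=cloud(c);save(c['img'],'wrist'+tag)
    print('ring',*fitring(W,(.543,-.128),zt-.006,zt+.008,.03,.045))
    m=(np.hypot(W[...,0]-.543,W[...,1]+.128)<.02)&(W[...,2]>.1)&(W[...,2]<.125);P=W[m]
    if len(P)>10: print('bolt',len(P),'x',(np.percentile(P[:,0],2)+.009).round(4),'y',((np.percentile(P[:,1],1)+np.percentile(P[:,1],99))/2).round(4))
E
python3 -c "
from h import *
hold('15',.182)"
```

```text
tcp [ 0.5425 -0.1259  0.1704] 0.05585940687676597
ring 9418 [ 0.5378 -0.1248  0.1798] [ 0.5394 -0.1248] [ 0.5401 -0.1251]
```

View pics/wrist15.png

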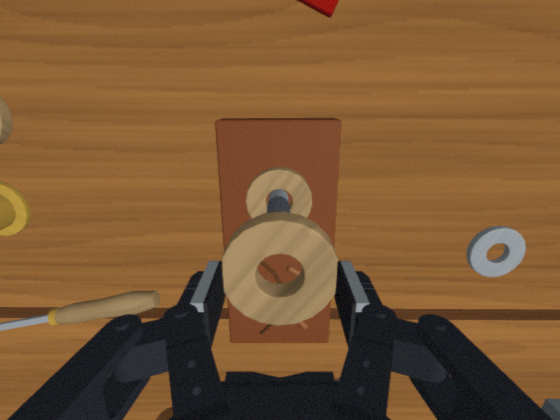

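Call:
apply_moves:
  plan: [0.05,-0.02,0,0,0,0,1,0,0,-0.4,0,0,0,1,0,0,-0.4,0,0,0,1,0,0,-0.3,0,0,0,1,0,0,0,0,0,0,1]

```text
t: 22.5
position: [0.5433, -0.1263, 0.1125]
ee_rot: [-0.002, 1.0, 0.001, -0.002]
ft_force: [-0.3, -1.3, 0.4]
gripper_width: 0.0561
```

Call:
apply_moves:
  plan: [0,0,-0.4,0,0,0,1,0,0,-0.36,0,0,0,1,0,0,0,0,0,0,1]

```text
t: 22.8
position: [0.5435, -0.126, 0.0753]
ee_rot: [-0.002, 1.0, 0.001, -0.002]
ft_force: [-1.2, -0.2, -1.0]
gripper_width: 0.0558
```

```bash
python3 -c "
from h import *
hold('16',.088)"
```

```text
tcp [ 0.5435 -0.126   0.0753] 0.05582213089725481
ring 8533 [ 0.5353 -0.125   0.0853] [ 0.5383 -0.1251] [ 0.5411 -0.125 ]
bolt 1760 x 0.5429 y -0.1261
```

View pics/wrist16.png

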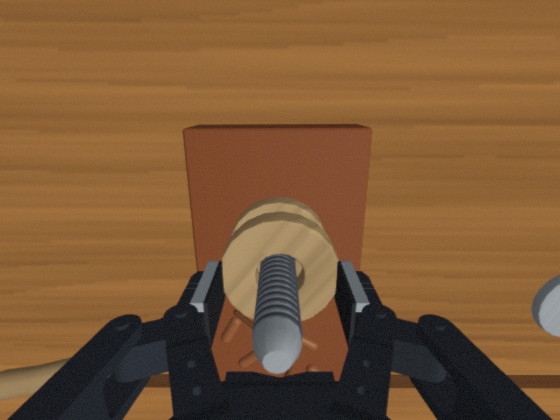

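The bolt is through the second ring. Releasing, then going on to view ring C.

Call:
apply_moves:
  plan: [0,0,0,0,0,0,0,0,0,0,0,0,0,0,0,0,0,0,0,0,0,0,0,0.3,0,0,0,0,0,0,0.8,0,0,0,0]

```text
t: 23.35
position: [0.5421, -0.1249, 0.1292]
ee_rot: [-0.003, 1.0, 0.001, -0.004]
ft_force: [0.3, 0.0, 0.2]
gripper_width: 0.086
```

Call:
apply_moves:
  plan: [0,0,0.8,0,0,0,0,-0.1,0,0.8,0,0,0,0,-0.3,-0.8,0.2,0,0,0,0,-0.4,-0.9,0,0,0,0,0,-0.4,-0.9,0,0,0,0,0]

```text
t: 23.85
position: [0.4856, -0.2575, 0.2239]
ee_rot: [-0.004, 1.0, -0.001, 0.002]
ft_force: [1.1, -0.3, 0.3]
gripper_width: 0.0851
```

Call:
apply_moves:
  plan: [-0.3,-0.9,0,0,0,0,0,-0.2,-0.9,0,0,0,0,0,0,0,0,0,0,0,0,0,0,0,0,0,0,0,0,0,0,0,0,0,0]

```text
t: 24.35
position: [0.4604, -0.3452, 0.222]
ee_rot: [-0.003, 1.0, 0.0, 0.0]
ft_force: [0.8, -0.0, 0.7]
gripper_width: 0.0852
```

```bash
python3 -c "
from h import *
survey('17')"
```

```text
tcp [ 0.4604 -0.3452  0.222 ] t 24.35
wrist A none
wrist C 1676 [ 0.4717 -0.4128  0.0137] [ 0.4724 -0.413 ] [ 0.4727 -0.413 ]
wrist bsl 598 [ 0.5652 -0.419   0.0287] [ 0.5663 -0.4189] [ 0.5668 -0.4195]
wrist stack 2559 [[0.5138, -0.1561, 0.0343], [0.5311, -0.1404, 0.0616], [0.5665, -0.1055, 0.0636]]
side A none
side C 418 [ 0.4727 -0.4166  0.0128] [ 0.4728 -0.4162] [ 0.4729 -0.4164]
side bsl 170 [ 0.5664 -0.4241  0.0277] [ 0.5663 -0.4228] [ 0.5664 -0.4226]
side stack 404 [[0.5149, -0.1581, 0.0322], [0.5391, -0.1458, 0.0588], [0.5695, -0.1119, 0.0639]]
scene A none
scene C 103 [ 0.4737 -0.413   0.0138] [ 0.4731 -0.4129] [ 0.4726 -0.4135]
scene bsl 54 [ 0.569  -0.4187  0.029 ] [ 0.5681 -0.4197] [ 0.5667 -0.4201]
scene stack 228 [[0.5181, -0.1488, 0.0327], [0.5542, -0.1132, 0.0559], [0.5721, -0.0984, 0.0658]]h.py:21: RuntimeWarning: Mean of empty slice.
  return len(P),np.round(P.mean(0),4),np.round((np.percentile(P,1,0)+np.percentile(P,99,0))/2,4)[:2],np.round(circ_center(P,R)[0],4)
  ret = um.true_divide(
```

View pics/wrist17.png

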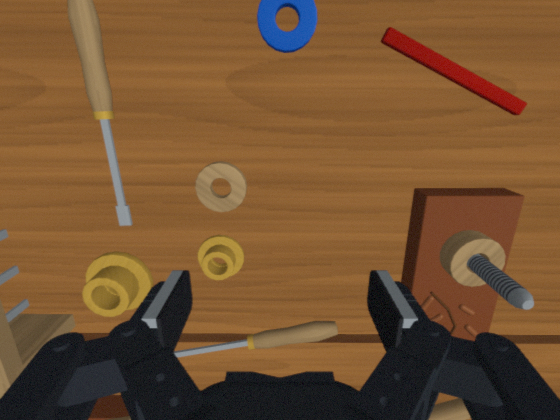

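View pics/side17c.png

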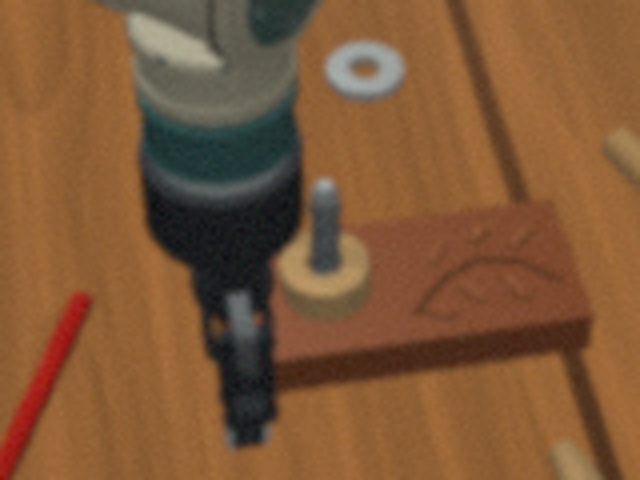

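Call:
apply_moves:
  plan: [0.1,-0.7,-0.8,0,0,0,0,0.16,-0.69,-0.9,0,0,0,0,0,0,-0.9,0,0,0,0,0,0,-0.84,0,0,0,0,0,0,0,0,0,0,0]
  force: 40

```text
t: 25.0
position: [0.4681, -0.4035, 0.0515]
ee_rot: [-0.003, 1.0, 0.005, -0.005]
ft_force: [-2.2, 0.7, -1.3]
gripper_width: 0.0857
```

Call:
apply_moves:
  plan: [0,0,0,0,0,0,0,0,0,0,0,0,0,0]

```text
t: 25.2
position: [0.4739, -0.4101, 0.061]
ee_rot: [-0.003, 1.0, -0.002, 0.002]
ft_force: [0.0, -0.2, 0.7]
gripper_width: 0.0856
```

Run:
```python
from h import *
c=bot.capture('wrist');save(c['img'],'wrist18');s=bot.get_state();print(s['position'],s['ee_rot'])
W=cloud(c);print(fitring(W,(.473,-.413),.009,.025,.03,.04))
```

```text
[ 0.47410608 -0.41049441  0.06144473] [-0.00323     0.99999058 -0.00212868  0.00196739]
(4985, array([ 0.4709, -0.4133,  0.0136]), array([ 0.472 , -0.4133]), array([ 0.4728, -0.4132]))
```

View pics/wrist18.png

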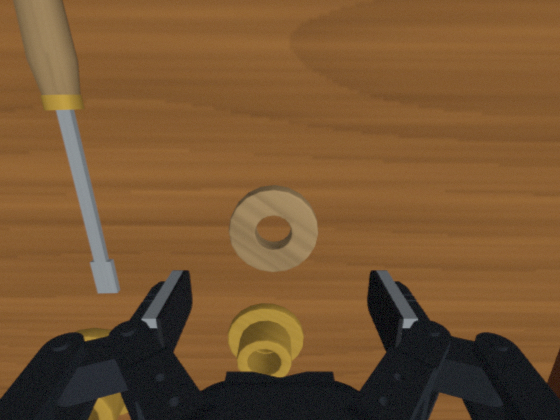

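Call:
apply_moves:
  plan: [0,-0.07,-0.5,0,0,0,0,0,0,-0.5,0,0,0,0,0,0,-0.08,0,0,0,0,0,0,0,0,0,0,0.1,0,0,0,0,0,0,1]
  force: 40

```text
t: 25.75
position: [0.4733, -0.4137, 0.0062]
ee_rot: [-0.003, 1.0, -0.001, 0.001]
ft_force: [-0.0, 0.5, 0.1]
gripper_width: 0.0643
```

Call:
apply_moves:
  plan: [0,0,0,0,0,0,1,0,0,0,0,0,0,1,0,0,0,0,0,0,1,0,0,0,0,0,0,1]
  force: 60

```text
t: 26.15
position: [0.4733, -0.4138, 0.0077]
ee_rot: [-0.003, 1.0, -0.001, 0.001]
ft_force: [-1.0, 2.0, 8.9]
gripper_width: 0.0551
```

Call:
apply_moves:
  plan: [0,0,0.2,0,0,0,1,0,0,0.3,0,0,0,1,0,0,0.3,0,0,0,1,0,0,0,0,0,0,1]

```text
t: 26.55
position: [0.4741, -0.4147, 0.0479]
ee_rot: [-0.003, 1.0, -0.002, 0.002]
ft_force: [0.1, -1.1, 0.3]
gripper_width: 0.055
```

Run:
```python
from h import *
c=bot.capture('wrist');save(c['img'],'wrist19');s=bot.get_state();print(s['position'],s['ee_rot'],s['gripper_width'])
c=bot.capture('side');u,v=map(int,pix(c,(.473,-.413,.05)));save(cv2.resize(c['img'][v-60:v+60,u-80:u+80],None,fx=4,fy=4,interpolation=cv2.INTER_CUBIC),'side19c')
```

```text
[ 0.47339055 -0.41395661  0.04646603] [-0.00284058  0.99999329 -0.00169574  0.00157355] 0.05518250456830728
```

View pics/wrist19.png

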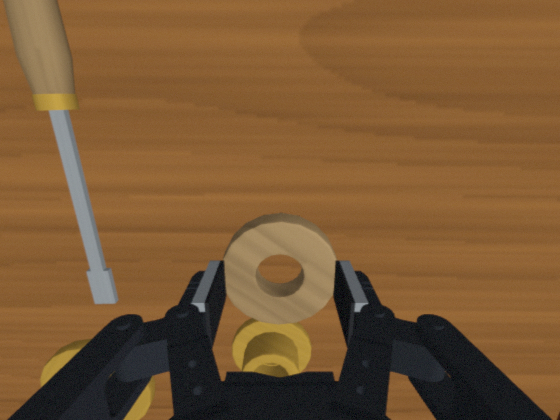

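View pics/side19c.png

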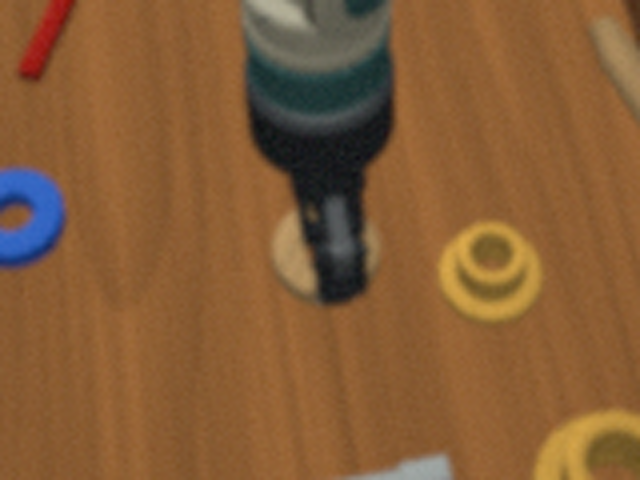

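Call:
apply_moves:
  plan: [0,0,0.6,0,0,0,1,0,0,0.7,0,0,0,1,0.1,0.4,0.7,0,0,0,1,0.2,0.8,0.56,0,0,0,1,0.2,0.8,0,0,0,0,1]

```text
t: 27.15
position: [0.4996, -0.314, 0.1765]
ee_rot: [-0.002, 1.0, -0.002, 0.003]
ft_force: [1.4, -0.2, -0.1]
gripper_width: 0.0549
```

Call:
apply_moves:
  plan: [0.2,0.9,0,0,0,0,1,0.2,0.9,0,0,0,0,1,0.2,0.8,0,0,0,0,1,0.2,0.7,0,0,0,0,1,0.1,0.46,0,0,0,0,1]

```text
t: 27.65
position: [0.5417, -0.1218, 0.1712]
ee_rot: [-0.004, 1.0, 0.001, -0.001]
ft_force: [-0.7, -0.6, -0.3]
gripper_width: 0.0553
```

Call:
apply_moves:
  plan: [0,0,0,0,0,0,1,0,0,0,0,0,0,1,0,0,0,0,0,0,1]

```text
t: 27.95
position: [0.5416, -0.1252, 0.1716]
ee_rot: [-0.002, 1.0, -0.0, -0.0]
ft_force: [-0.4, 0.4, -0.3]
gripper_width: 0.0547
```

```bash
python3 -c "
from h import *
hold('20',.18)"
```

```text
tcp [ 0.5416 -0.1252  0.1716] 0.05465897397384247
ring 8773 [ 0.5386 -0.1242  0.1779] [ 0.5402 -0.1243] [ 0.541  -0.1242]
```

View pics/wrist20.png

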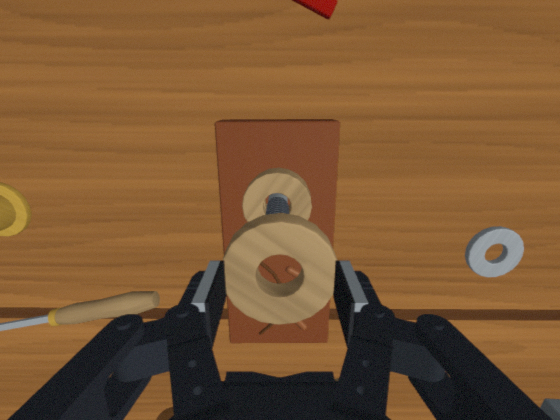

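Call:
apply_moves:
  plan: [0.04,-0.04,0,0,0,0,1,0,0,-0.4,0,0,0,1,0,0,-0.4,0,0,0,1,0,0,-0.3,0,0,0,1,0,0,0,0,0,0,1]

```text
t: 28.5
position: [0.5419, -0.1267, 0.1147]
ee_rot: [-0.002, 1.0, 0.001, -0.002]
ft_force: [0.4, -0.4, -0.2]
gripper_width: 0.0549
```

Call:
apply_moves:
  plan: [0,0,-0.4,0,0,0,1,0,0,-0.33,0,0,0,1,0,0,0,0,0,0,1]

```text
t: 28.8
position: [0.5425, -0.1266, 0.0792]
ee_rot: [-0.002, 1.0, 0.001, -0.002]
ft_force: [-0.8, 1.0, -0.7]
gripper_width: 0.0553
```

```bash
python3 -c "
from h import *
hold('21',.086)"
```

```text
tcp [ 0.5425 -0.1266  0.0792] 0.05528248270138719
ring 7866 [ 0.5353 -0.1256  0.0855] [ 0.5388 -0.1256] [ 0.5418 -0.1255]
bolt 1621 x 0.5429 y -0.126
```

View pics/wrist21.png

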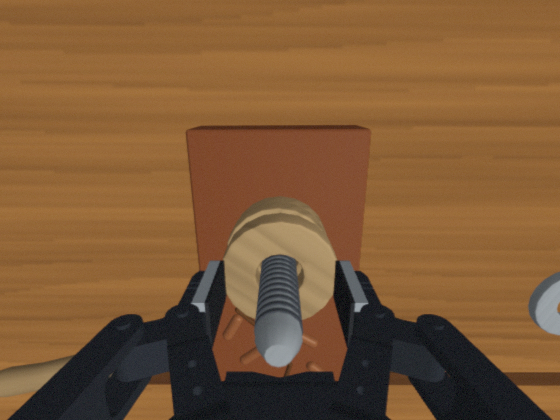

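Call:
apply_moves:
  plan: [0,0,0,0,0,0,0,0,0,0,0,0,0,0,0,0,0,0,0,0,0,0,0,0.3,0,0,0,0,0,0,0.8,0,0,0,0]

```text
t: 29.35
position: [0.5407, -0.1253, 0.1329]
ee_rot: [-0.003, 1.0, 0.001, -0.004]
ft_force: [0.9, -0.4, 0.3]
gripper_width: 0.0854
```

Call:
apply_moves:
  plan: [0,0,0.8,0,0,0,0,0,0.3,0.6,0,0,0,0,0.1,0.8,0,0,0,0,0,0.2,0.9,0,0,0,0,0,0.3,0.9,0,0,0,0,0]

```text
t: 29.85
position: [0.5742, 0.0197, 0.2071]
ee_rot: [-0.002, 1.0, -0.0, 0.001]
ft_force: [0.3, 0.1, 0.1]
gripper_width: 0.0854
```

Call:
apply_moves:
  plan: [0.3,0.9,0,0,0,0,0,0.3,0.9,0,0,0,0,0,0,0,0,0,0,0,0,0,0,0,0,0,0,0,0,0,0,0,0,0,0]

```text
t: 30.35
position: [0.6037, 0.1078, 0.2058]
ee_rot: [-0.003, 1.0, -0.0, -0.0]
ft_force: [-1.3, -0.1, -0.1]
gripper_width: 0.0853
```

```bash
python3 -W ignore -c "
from h import *
survey('22')
for n in ['wrist','side','scene']:
    W=cloud(bot.capture(n));print(n,*fitring(W,(.613,.111),.005,.02,.03))
"
```

```text
tcp [0.6037 0.1078 0.2058] t 30.35
wrist A none
wrist C none
wrist bsl none
wrist stack 3704 [[0.5149, -0.1287, 0.0348], [0.541, -0.106, 0.0753], [0.5693, -0.0961, 0.0778]]
side A none
side C none
side bsl 166 [ 0.5665 -0.4241  0.0279] [ 0.5663 -0.4232] [ 0.5664 -0.4227]
side stack 492 [[0.5155, -0.1573, 0.0332], [0.5388, -0.1462, 0.0658], [0.5687, -0.1102, 0.0776]]
scene A 1 [ 0.4248 -0.3223  0.0109] [ 0.4248 -0.3223] [ 0.4282 -0.2925]
scene C 2 [ 0.4987 -0.3926  0.0098] [ 0.4987 -0.3926] [ 0.4987 -0.3926]
scene bsl 56 [ 0.5685 -0.4179  0.0288] [ 0.5674 -0.4184] [ 0.568  -0.4178]
scene stack 266 [[0.5194, -0.1454, 0.0338], [0.5556, -0.1113, 0.0639], [0.5725, -0.0973, 0.0797]]
wrist 1763 [0.6131 0.1133 0.0087] [0.6137 0.1135] [0.614  0.1133]
side 139 [0.6148 0.1082 0.0075] [0.6144 0.1097] [0.6138 0.1099]
scene 183 [0.6135 0.1109 0.0088] [0.6133 0.1105] [0.6141 0.1103]
```

View pics/wrist22.png

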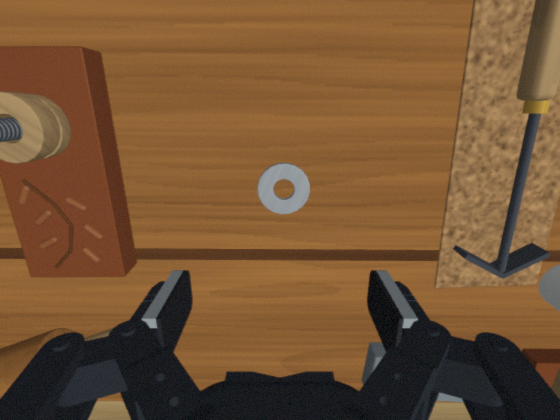

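View pics/side22.png

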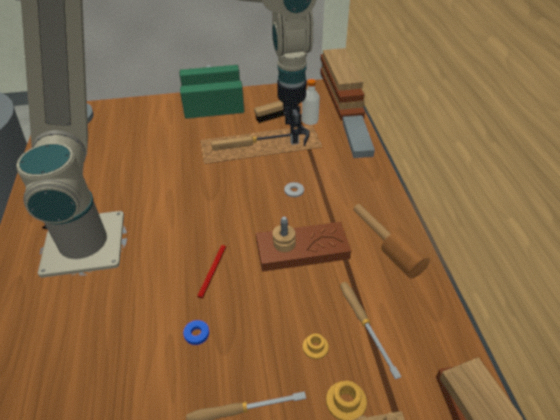

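Call:
apply_moves:
  plan: [0.21,0.07,-0.9,0,0,0,0,0,0,-0.9,0,0,0,0,0,0,-0.9,0,0,0,0,0,0,-0.7,0,0,0,0,0,0,0,0,0,0,0]
  force: 40

```text
t: 31.15
position: [0.6088, 0.111, 0.0298]
ee_rot: [-0.002, 1.0, -0.0, -0.006]
ft_force: [-0.9, -0.4, 0.2]
gripper_width: 0.0857
```

Call:
apply_moves:
  plan: [0,0,0,0,0,0,0,0,0,0,0,0,0,0,0,0,0,0,0,0,0]

```text
t: 31.45
position: [0.6171, 0.1121, 0.0386]
ee_rot: [-0.003, 1.0, 0.0, 0.003]
ft_force: [0.2, -0.2, -0.4]
gripper_width: 0.0854
```

Run:
```python
from h import *
c=bot.capture('wrist');save(c['img'],'wrist23');s=bot.get_state();print(s['position'],s['ee_rot'])
W=cloud(c);print(fitring(W,(.614,.112),.005,.02,.03,.04))
```

```text
[0.616729   0.11215646 0.03829016] [-2.83448332e-03  9.99993017e-01  1.87741920e-04  2.42833284e-03]
(5797, array([0.6121, 0.1133, 0.0087]), array([0.6134, 0.1132]), array([0.6139, 0.1135]))
```

View pics/wrist23.png

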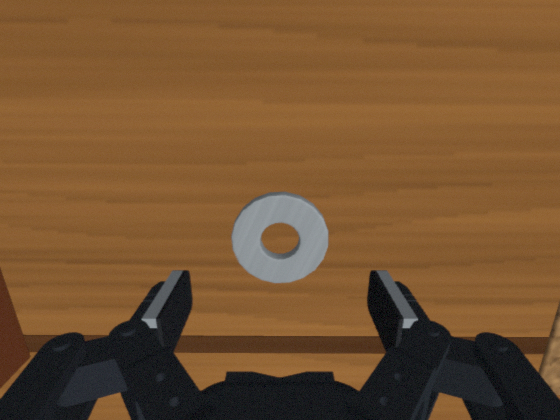

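Call:
apply_moves:
  plan: [-0.02,0,-0.4,0,0,0,0,0,0,-0.33,0,0,0,0,0,0,0,0,0,0,0,0,0,0,0,0,0,0,0,0,0,0,0,0,0.1]
  force: 40

```text
t: 32.0
position: [0.6149, 0.1121, 0.0006]
ee_rot: [-0.003, 1.0, 0.0, 0.001]
ft_force: [1.4, -0.7, -0.6]
gripper_width: 0.0769
```

Call:
apply_moves:
  plan: [0,0,0,0,0,0,1,0,0,0,0,0,0,1,0,0,0,0,0,0,1,0,0,0,0,0,0,1,0,0,0,0,0,0,1]
  force: 60

```text
t: 32.5
position: [0.6147, 0.1122, 0.0016]
ee_rot: [-0.003, 1.0, 0.0, 0.001]
ft_force: [-1.8, -0.1, 9.6]
gripper_width: 0.0557
```

Call:
apply_moves:
  plan: [0,0,0.2,0,0,0,1,0,0,0.4,0,0,0,1,0,0,0.4,0,0,0,1,0,0,0,0,0,0,1]

```text
t: 32.9
position: [0.6165, 0.1122, 0.0526]
ee_rot: [-0.003, 1.0, 0.0, 0.003]
ft_force: [1.7, 0.4, -0.8]
gripper_width: 0.0558
```

Run:
```python
from h import *
c=bot.capture('wrist');save(c['img'],'wrist24');s=bot.get_state();print(s['position'],s['ee_rot'])
W=cloud(c);m=(np.hypot(W[...,0]-.614,W[...,1]-.112)<.026)&(W[...,2]>.03)&(W[...,2]<.08);print(np.percentile(W[m],[5,50,95],axis=0))
```

```text
[0.61533668 0.11213068 0.05092869] [-2.80881344e-03  9.99993738e-01  1.34157354e-04  2.14858259e-03]
[[0.59210086 0.09049733 0.05756368]
 [0.61235512 0.1110543  0.05948184]
 [0.63504721 0.13347863 0.0604335 ]]
```

View pics/wrist24.png

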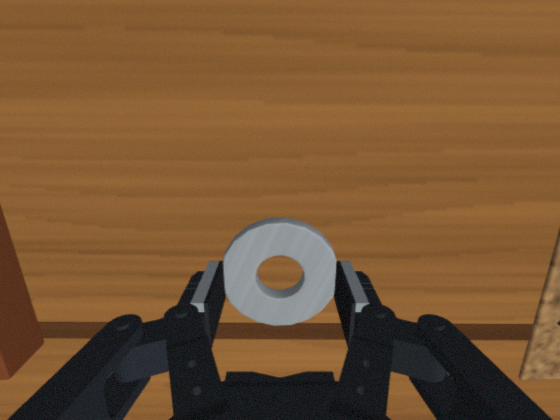

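Call:
apply_moves:
  plan: [0,0,0.7,0,0,0,1,0,0,0.8,0,0,0,1,-0.1,-0.3,0.6,0,0,0,1,-0.2,-0.7,0.35,0,0,0,1,-0.3,-0.8,0,0,0,0,1]

```text
t: 33.45
position: [0.5859, 0.0217, 0.1742]
ee_rot: [-0.004, 1.0, -0.0, 0.003]
ft_force: [0.7, -1.0, -1.4]
gripper_width: 0.0554
```

Call:
apply_moves:
  plan: [-0.3,-0.8,0,0,0,0,1,-0.3,-0.9,0,0,0,0,1,-0.2,-0.8,0,0,0,0,1,-0.03,-0.47,0,0,0,0,1,0,0,0,0,0,0,1]

```text
t: 33.95
position: [0.541, -0.1292, 0.1703]
ee_rot: [-0.001, 1.0, -0.0, -0.001]
ft_force: [-0.1, 1.1, -1.2]
gripper_width: 0.0558
```

Call:
apply_moves:
  plan: [0,0,0,0,0,0,1,0,0,0,0,0,0,1]

```text
t: 34.15
position: [0.5416, -0.1255, 0.1707]
ee_rot: [-0.003, 1.0, 0.0, -0.001]
ft_force: [-0.7, 0.1, -1.1]
gripper_width: 0.0556
```

```bash
python3 -c "
from h import *
hold('25',.183)"
```

```text
tcp [ 0.5416 -0.1255  0.1707] 0.05563291239065141
ring 8048 [ 0.5387 -0.1245  0.1788] [ 0.5406 -0.1247] [ 0.5408 -0.1248]
bolt 59 x 0.5431 y -0.1262
```

View pics/wrist25.png

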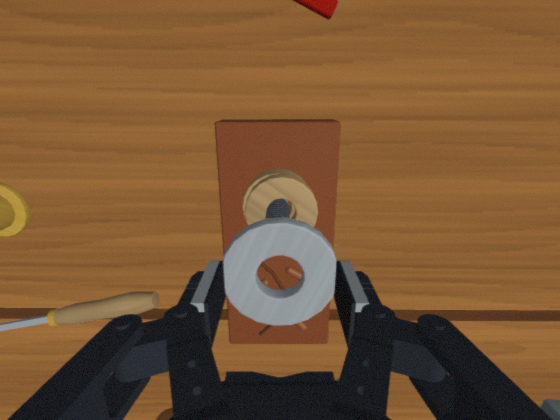

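Call:
apply_moves:
  plan: [0.04,-0.03,0,0,0,0,1,0,0,-0.4,0,0,0,1,0,0,-0.4,0,0,0,1,0,0,-0.3,0,0,0,1,0,0,0,0,0,0,1]

```text
t: 34.7
position: [0.5422, -0.1265, 0.1141]
ee_rot: [-0.003, 1.0, 0.001, -0.002]
ft_force: [0.1, -0.2, -2.0]
gripper_width: 0.0556
```

Call:
apply_moves:
  plan: [0,0,-0.4,0,0,0,1,0,0,-0.2,0,0,0,1,0,0,0,0,0,0,1]

```text
t: 35.0
position: [0.5429, -0.1272, 0.0855]
ee_rot: [-0.003, 1.0, 0.001, -0.001]
ft_force: [-0.5, 0.4, -1.5]
gripper_width: 0.0553
```

```bash
python3 -c "
from h import *
hold('26',.094)"
```

```text
tcp [ 0.5429 -0.1272  0.0855] 0.05532789602634834
ring 8032 [ 0.5357 -0.1263  0.093 ] [ 0.539  -0.1263] [ 0.5422 -0.1264]
bolt 1418 x 0.5429 y -0.1261
```

View pics/wrist26.png

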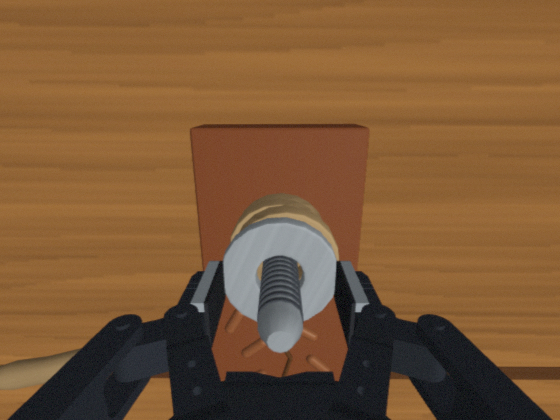

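Releasing the washer, then heading to the bushing near (0.567, -0.421).

Call:
apply_moves:
  plan: [0,0,0,0,0,0,0,0,0,0,0,0,0,0,0,0,0,0,0,0,0,0,0,0.3,0,0,0,0,0,0,0.8,0,0,0,0]

```text
t: 35.55
position: [0.5407, -0.1269, 0.1388]
ee_rot: [-0.003, 1.0, 0.001, -0.004]
ft_force: [0.2, -0.4, -0.5]
gripper_width: 0.0857
```

Call:
apply_moves:
  plan: [0,0,0.8,0,0,0,0,0,-0.3,0.6,0,0,0,0,0,-0.8,0,0,0,0,0,0,-0.9,0,0,0,0,0,0,-0.9,0,0,0,0,0]

```text
t: 36.05
position: [0.5444, -0.2745, 0.213]
ee_rot: [-0.003, 1.0, -0.001, 0.001]
ft_force: [0.5, 0.4, 0.8]
gripper_width: 0.0854
```

Call:
apply_moves:
  plan: [0,-0.9,0,0,0,0,0,0,-0.9,0,0,0,0,0,0,-0.7,0,0,0,0,0,0,0,0,0,0,0,0,0,0,0,0,0,0,0]

```text
t: 36.55
position: [0.5437, -0.3987, 0.2116]
ee_rot: [-0.002, 1.0, 0.0, 0.0]
ft_force: [-0.5, 0.8, -0.1]
gripper_width: 0.0855
```

```bash
python3 -W ignore -c "
from h import *
survey('27')
"
```

```text
tcp [ 0.5437 -0.3987  0.2116] t 36.55
wrist A none
wrist C none
wrist bsl 704 [ 0.566  -0.4195  0.029 ] [ 0.5666 -0.4196] [ 0.5669 -0.4196]
wrist stack 3382 [[0.5149, -0.1571, 0.0343], [0.5392, -0.1509, 0.0611], [0.5673, -0.1323, 0.086]]
side A none
side C none
side bsl 170 [ 0.5668 -0.4238  0.0279] [ 0.5664 -0.4225] [ 0.5668 -0.4225]
side stack 343 [[0.5146, -0.1592, 0.0331], [0.5292, -0.1487, 0.0659], [0.5475, -0.1145, 0.086]]
scene A none
scene C none
scene bsl 55 [ 0.5684 -0.4178  0.0288] [ 0.5677 -0.4209] [ 0.5676 -0.4191]
scene stack 311 [[0.5217, -0.1477, 0.035], [0.5558, -0.1108, 0.0714], [0.5724, -0.0979, 0.0885]]
```

View pics/wrist27.png

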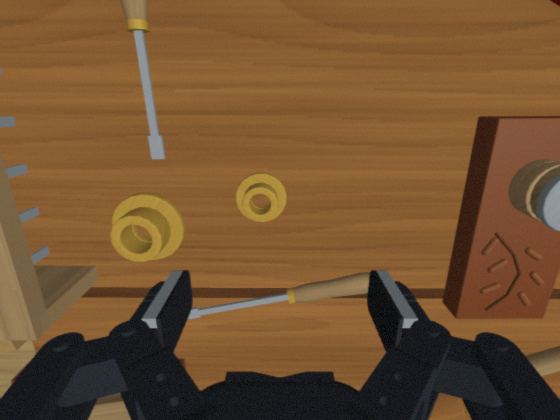

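View pics/side27c.png

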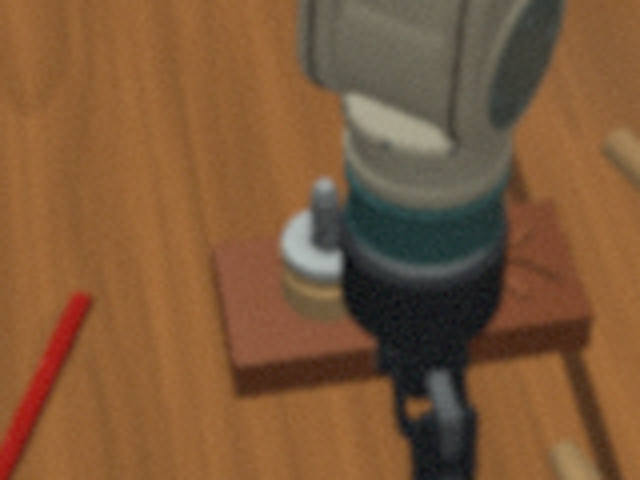

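Two brass bushings show: the small one at (262,198), with a flange as wide as the rings, and the large one at (148,228). The small one is meant. The washer is down, top at 86 mm, matching the expected 35+42+9. Descending over the small bushing.

Call:
apply_moves:
  plan: [0.24,-0.22,-0.8,0,0,0,0,0.24,-0.23,-0.9,0,0,0,0,0,0,-0.8,0,0,0,0,0,0,-0.6,0,0,0,0,0,0,0,0,0,0,0]
  force: 40

```text
t: 37.2
position: [0.5646, -0.4157, 0.0509]
ee_rot: [-0.004, 1.0, 0.004, -0.004]
ft_force: [-1.6, 0.5, 0.1]
gripper_width: 0.0855
```

Call:
apply_moves:
  plan: [0,0,0,0,0,0,0,0,0,0,0,0,0,0,0,0,0,0,0,0,0]

```text
t: 37.5
position: [0.5698, -0.4216, 0.0598]
ee_rot: [-0.003, 1.0, -0.002, 0.002]
ft_force: [0.5, 0.3, 0.8]
gripper_width: 0.0855
```

Run:
```python
from h import *
c=bot.capture('wrist');save(c['img'],'wrist28');s=bot.get_state();print(s['position'],s['ee_rot'])
W=cloud(c);print(fitring(W,(.567,-.42),.022,.045,.02,.04));print(fitring(W,(.567,-.42),.004,.013,.03,.04))
```

```text
[ 0.56949208 -0.42158607  0.0594539 ] [-0.00296116  0.9999929  -0.00155321  0.00173696]
(2260, array([ 0.5654, -0.4196,  0.0289]), array([ 0.5662, -0.4196]), array([ 0.5667, -0.4197]))
(2548, array([ 0.5566, -0.4198,  0.0078]), array([ 0.5618, -0.4197]), array([ 0.567 , -0.4196]))
```

View pics/wrist28.png

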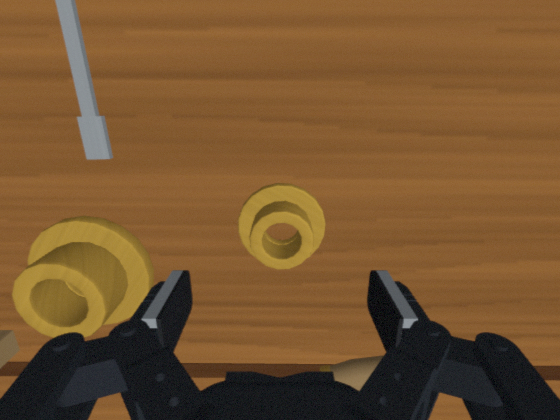

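Call:
apply_moves:
  plan: [-0.02,0,-0.4,0,0,0,0,0,0,-0.4,0,0,0,0,0,0,-0.08,0,0,0,0,0,0,0,0,0,0,0,0,0,0,0,0,0,0.3]
  force: 40

```text
t: 38.05
position: [0.5678, -0.4212, 0.014]
ee_rot: [-0.003, 1.0, -0.001, 0.001]
ft_force: [0.5, 0.5, 0.5]
gripper_width: 0.0732
```

Call:
apply_moves:
  plan: [0,0,0,0,0,0,1,0,0,0,0,0,0,1,0,0,0,0,0,0,1,0,0,0,0,0,0,1,0,0,0,0,0,0,1]
  force: 60

```text
t: 38.55
position: [0.568, -0.4213, 0.0143]
ee_rot: [-0.003, 1.0, -0.001, 0.001]
ft_force: [-0.6, -0.2, 5.7]
gripper_width: 0.0372
```

Call:
apply_moves:
  plan: [0,0,0.2,0,0,0,1,0,0,0.4,0,0,0,1,0,0,0.4,0,0,0,1,0,0,0,0,0,0,1]

```text
t: 38.95
position: [0.5688, -0.4221, 0.0659]
ee_rot: [-0.003, 1.0, -0.002, 0.002]
ft_force: [0.9, -1.1, -1.7]
gripper_width: 0.0375
```

Run:
```python
from h import *
c=bot.capture('wrist');save(c['img'],'wrist29');s=bot.get_state();print(s['position'],s['ee_rot'],s['gripper_width'])
c=bot.capture('side');u,v=map(int,pix(c,(.567,-.42,.05)));save(cv2.resize(c['img'][v-60:v+60,u-80:u+80],None,fx=4,fy=4,interpolation=cv2.INTER_CUBIC),'side29c')
```

```text
[ 0.56794934 -0.42135552  0.06411974] [-0.00284013  0.99999465 -0.00110193  0.00119239] 0.037644807831872976
```

View pics/wrist29.png

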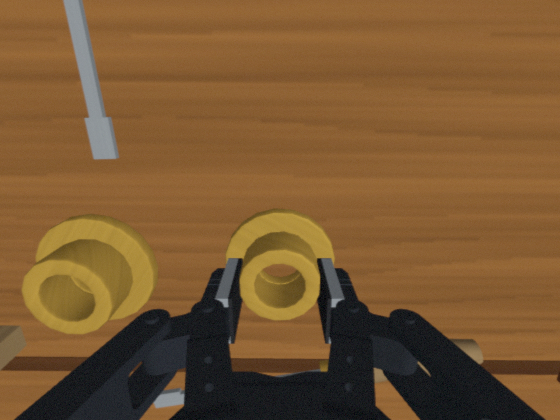

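View pics/side29c.png

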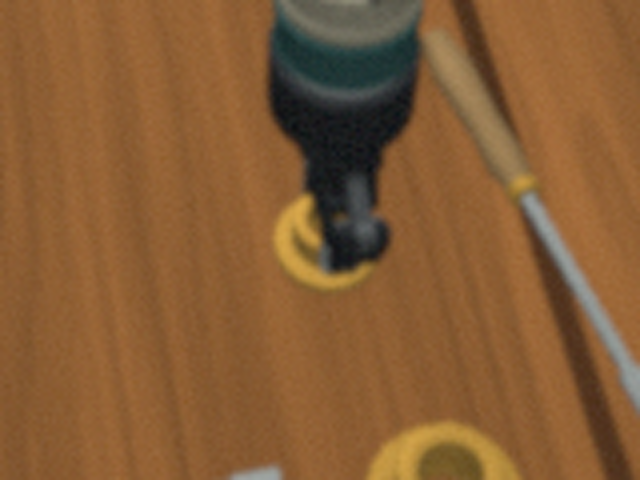

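Call:
apply_moves:
  plan: [0,0,0.7,0,0,0,1,0,0,0.8,0,0,0,1,0,0.4,0.7,0,0,0,1,0,0.7,0.2,0,0,0,1,-0.1,0.8,0,0,0,0,1]

```text
t: 39.55
position: [0.5633, -0.3263, 0.1841]
ee_rot: [-0.002, 1.0, -0.001, 0.002]
ft_force: [0.5, -0.0, -2.3]
gripper_width: 0.0372
```

Call:
apply_moves:
  plan: [-0.1,0.9,0,0,0,0,1,-0.1,0.9,0,0,0,0,1,-0.1,0.9,0,0,0,0,1,-0.1,0.8,0,0,0,0,1,0,0.5,0,0,0,0,1]

```text
t: 40.05
position: [0.5393, -0.1221, 0.1805]
ee_rot: [-0.004, 1.0, 0.001, -0.002]
ft_force: [0.1, 0.3, -1.9]
gripper_width: 0.0373
```

Call:
apply_moves:
  plan: [0,0,0,0,0,0,1,0,0,0,0,0,0,1,0,0,0,0,0,0,1]

```text
t: 40.35
position: [0.5418, -0.1261, 0.1818]
ee_rot: [-0.002, 1.0, -0.0, -0.001]
ft_force: [-0.1, -0.4, -0.7]
gripper_width: 0.0379
```

```bash
python3 -c "
from h import *
hold('30',.177)
W=cloud(bot.capture('wrist'));print(fitring(W,(.543,-.127),.193,.21,.02,.03))"
```

```text
tcp [ 0.5418 -0.1261  0.1818] 0.03787944005108945
ring 3745 [ 0.5277 -0.1251  0.1763] [ 0.5325 -0.1251] [ 0.5409 -0.1251]
(4534, array([ 0.5385, -0.1264,  0.1984]), array([ 0.5403, -0.1277]), array([ 0.541 , -0.1258]))
```

View pics/wrist30.png

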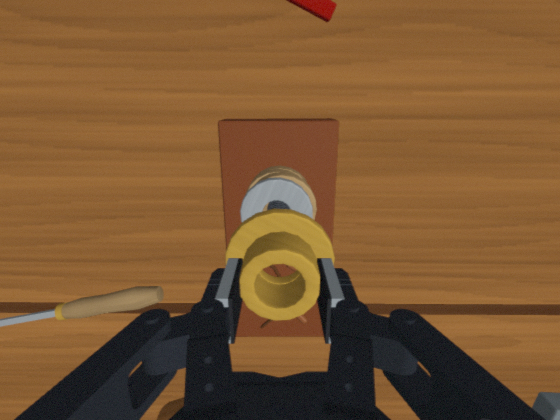

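Call:
apply_moves:
  plan: [0.04,-0.02,0,0,0,0,1,0,0,-0.4,0,0,0,1,0,0,-0.4,0,0,0,1,0,0,-0.2,0,0,0,1,0,0,0,0,0,0,1]

```text
t: 40.95
position: [0.5426, -0.1265, 0.1307]
ee_rot: [-0.002, 1.0, 0.001, -0.002]
ft_force: [0.5, -0.4, -0.2]
gripper_width: 0.0376
```

Call:
apply_moves:
  plan: [0,0,-0.3,0,0,0,1,0,0,-0.2,0,0,0,1,0,0,-0.1,0,0,0,1,0,0,0,0,0,0,1]

```text
t: 41.35
position: [0.5435, -0.1264, 0.1021]
ee_rot: [-0.003, 1.0, 0.0, -0.001]
ft_force: [1.1, -0.3, -1.4]
gripper_width: 0.0376
```

```bash
python3 -c "
from h import *
hold('31',.096)
W=cloud(bot.capture('wrist'));print(fitring(W,(.543,-.127),.11,.125,.02,.03))
c=bot.capture('scene')
u,v=map(int,pix(c,(.543,-.128,.08)));save(cv2.resize(c['img'][v-60:v+60,u-80:u+80],None,fx=4,fy=4,interpolation=cv2.INTER_CUBIC),'scene31c')
"
```

```text
tcp [ 0.5435 -0.1264  0.1021] 0.037591819422065964
ring 3183 [ 0.5251 -0.1252  0.096 ] [ 0.5308 -0.1252] [ 0.5427 -0.1253]
bolt 3768 x 0.5324 y -0.1269
(4604, array([ 0.5376, -0.1261,  0.1177]), array([ 0.5421, -0.1277]), array([ 0.543 , -0.1239]))
```

View pics/wrist31.png

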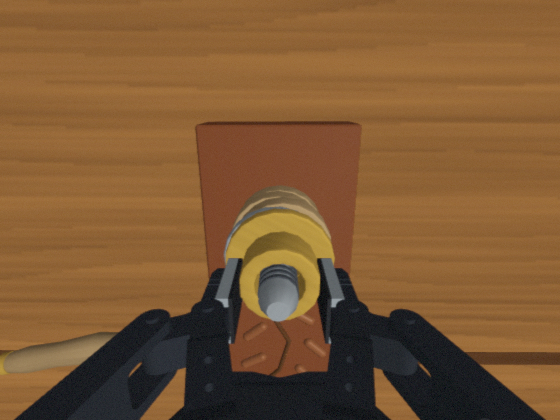

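View pics/scene31c.png

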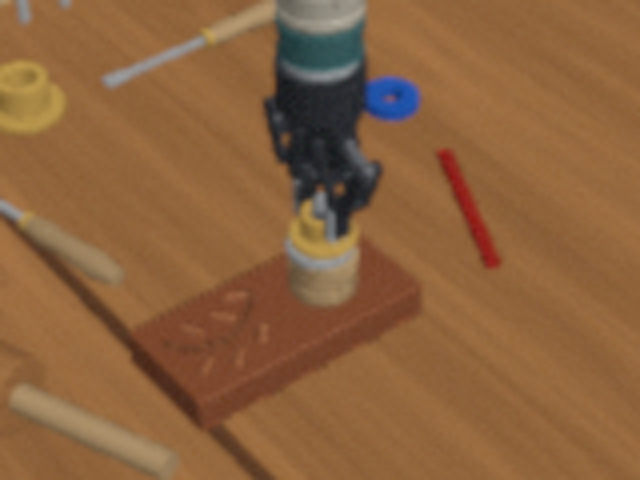

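The bushing sits over the bolt about 2 mm above the washer. Releasing it, backing off and checking.

Call:
apply_moves:
  plan: [0,0,0,0,0,0,0,0,0,0,0,0,0,0,0,0,0,0,0,0,0,0,0,0.3,0,0,0,0,0,0,0.8,0,0,0,0]

```text
t: 42.0
position: [0.5407, -0.1253, 0.1544]
ee_rot: [-0.003, 1.0, 0.001, -0.004]
ft_force: [-0.1, -0.9, 1.0]
gripper_width: 0.0856
```

Call:
apply_moves:
  plan: [0,0,0.8,0,0,0,0,-0.5,0,0.6,0,0,0,0,-0.7,0.4,0,0,0,0,0,-0.6,0.5,0,0,0,0,0,-0.6,0.6,0,0,0,0,0]

```text
t: 42.5
position: [0.4232, -0.0513, 0.2282]
ee_rot: [-0.002, 1.0, -0.0, 0.001]
ft_force: [-0.1, -0.1, 0.1]
gripper_width: 0.0851
```

Call:
apply_moves:
  plan: [-0.3,0.6,0,0,0,0,0,0,0,0,0,0,0,0,0,0,0,0,0,0,0,0,0,0,0,0,0,0]

```text
t: 42.9
position: [0.4098, -0.022, 0.228]
ee_rot: [-0.003, 1.0, -0.0, 0.001]
ft_force: [0.2, 0.6, 0.5]
gripper_width: 0.0855
```

```bash
python3 -W ignore - <<'E'
from h import *
survey('32')
for n in ['scene','side','wrist']:
    W=cloud(bot.capture(n))
    r=np.hypot(W[...,0]-.543,W[...,1]+.128)
    for a,b in [(.011,.018),(.022,.029)]:
        m=(r>a)&(r<b)&(W[...,2]>.08);P=W[m];print(n,a,len(P),np.percentile(P[:,2],[50,95]).round(4) if len(P) else '')
o=cloud(np.load('c_side.npz'));i0=np.load('c_side.npz')['img'].astype(int);i1=bot.capture('side')['img'].astype(int)
d=np.abs(i0-i1).sum(-1);save(np.clip(d*2,0,255).astype(np.uint8)[...,None].repeat(3,-1),'diff32')
E
```

```text
tcp [ 0.4098 -0.022   0.228 ] t 42.9
wrist A none
wrist C none
wrist bsl none
wrist stack 1990 [[0.5146, -0.1362, 0.0347], [0.5299, -0.1076, 0.0767], [0.5575, -0.0963, 0.1157]]
side A none
side C none
side bsl none
side stack 650 [[0.516, -0.1581, 0.0335], [0.5394, -0.147, 0.0832], [0.5698, -0.1221, 0.1146]]
scene A none
scene C none
scene bsl none
scene stack 387 [[0.525, -0.143, 0.0349], [0.5573, -0.1104, 0.0785], [0.5725, -0.0974, 0.1162]]
scene 0.011 39 [0.1141 0.1202]
scene 0.022 66 [0.093  0.1089]
side 0.011 76 [0.1137 0.117 ]
side 0.022 116 [0.0921 0.0968]
wrist 0.011 131 [0.1158 0.1226]
wrist 0.022 285 [0.0939 0.1071]
```

View pics/side32.png

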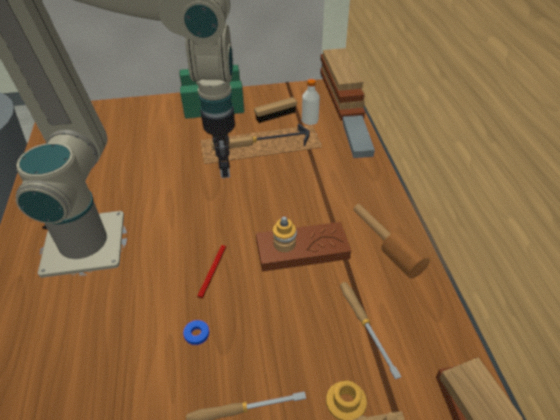

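View pics/scene32c.png

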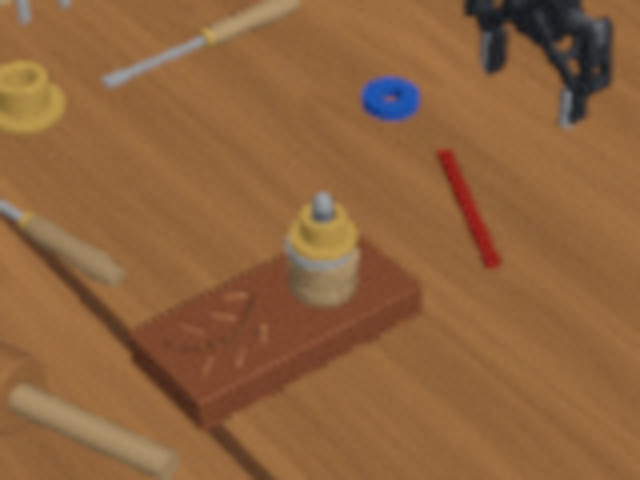

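View pics/diff32.png

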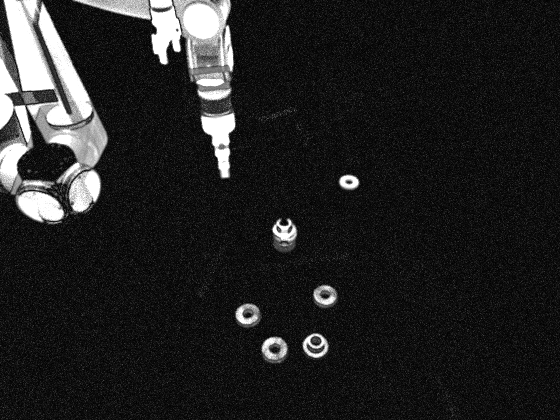

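```bash
python3 -c "
from h import *
print(bot.finish_job())"
```

```text
the job is handed in; nothing more can be done
None
```

The clamp bolt is packed out and the job was handed in at about 43 s of the 210 s allowed.

- **Washer:** I drew it with the hook to about x = 0.614 m, clear of the strip at 0.70 m. The gripper touched it only after that.
- **Stack:** I threaded the three wooden rings that were there, then the washer, then the smaller brass bushing with its flange down. The blue ring and the larger bushing were left alone.
- **Heights:** Tops after each piece read about 49, 63, 77 and 86 mm. The bushing flange then read 94 mm and its sleeve about 116 mm. All match full seating to within a millimetre.
- **Hook and tools:** The hook lies on its mat within a few millimetres of where it started. Comparing the side picture from before and after shows no visible change at the mallet, gouges or pencil.

No check failed. The only disagreement was between cameras, which differed by up to about 6 mm in y. I settled that by measuring each part against the bolt in the wrist camera before lowering it. I saw no piece get knocked aside and no slip of the grip.

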